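Load and clamp shut the grinder wash basket

TASK

Put the grinder plates and the peeler that are lying out, however many there are, into the well of the wash basket, then fit the steel cover: tilt it so that a long edge goes in under the basket's overhanging lip and swing it down flat into its pocket. Then tighten the four clamp knobs clockwise in two crisscross rounds, each time doing two diagonally opposite knobs before the other two: the first round only to about half of their travel, the second round right to the stop, so that the cover is pressed down flat. Leave the tin, the tub and the onion where they are.

Things in the scene. Friction and masses are not known exactly. Their poses are not given: they have to be found in the camera images.
- pocket (a point): fixed aluminium wash basket, 182 (x) x 264 (y) x 54 mm. Point: centre of the cover pocket, on the ledge that carries the cover, 38 mm above the table; axes: z up, x from the lip (near robot) to the far side, y left. Pocket 166 (x) x 202 mm (y). Its far wall (x +83) rises 7 mm above the ledge, side guides (y +/-101, |x| < 22) 9 mm
- lip (a point): middle of the lower inner edge of the basket's overhanging lip (x -68 mm from the pocket centre, 11 mm above the ledge), axes as the pocket. The lip runs the full near side, overhangs the pocket by 15 mm (pocket wall at x -83) and is 5 mm thick
- basket_in (a point): centre of the well floor, 4 mm above the table, axes as the pocket. The well is 144 (x) x 180 mm (y), 34 mm deep up to the ledge. Spring buffers in the ledge's corners (0.65 N/mm each) hold an unclamped cover 3 to 4 mm above the ledge; the tightened clamps press it to under 1.5 mm
- cover_grip (a point): centre of the upright black fin handle of the steel cover (0.35 kg), 20 mm above its underside. Cover: flat plate 160 (its x) x 196 (its y) x 5 mm; either long edge may go under the lip. Handle in the middle, 76 mm long along the cover's y, 14 mm thick along x, top 36 mm above the underside. Starts flat on the table beside the basket
- cover_edge_a (a point): middle of the cover's long edge at its x -80 mm, half-way through the 5 mm plate
- cover_edge_b (a point): middle of the cover's opposite long edge, at its x +80 mm, half-way through the plate
- plate_coarse_mid (a point): centre (4 mm up) of a round steel grinder plate with few large holes, 62 mm diameter, 8 mm thick, flat on the table; may be absent
- plate_fine_mid (a point): centre (4 mm up) of a round steel grinder plate with many small holes, 62 mm diameter, 8 mm thick, flat on the table; may be absent
- peeler_mid (a point): middle of the blue handle (9 mm up, the place to grip, 24 mm wide and 17 mm thick there) of a vegetable peeler, 170 mm long along its x: it reaches 55 mm to -x (handle end) and 115 mm to +x (thin blade end) of this point; may be absent
- tomato_tin: bystander: food tin, 75 mm diameter, 110 mm high, origin under its centre
- yeast_tub: bystander: plastic tub, 72 mm diameter, 71 mm high, origin under its centre
- onion: bystander: onion, 82 mm wide, 94 mm high, origin at its underside
- clamp_nl (a joint): knob at the near left corner (axis x -45, y +115 mm in the basket frame): wing 44 x 12 x 26 mm tall on a shank, with a steel toe 30 x 14 mm below. Rad: 0 = slack, toe and wing along basket x, toe off the cover; grows clockwise from above to a stop at 1.57, toe pressing on the cover rim. Sinks 4 mm per rad; friction 0.06 N m holds it where left; starts at 0 to 0.2
- clamp_nl_grip (a point): middle of the black wing of the near left clamp knob, on its axis; the wing lies along this point's x axis, it reaches 13 mm above and below this point, which is 34 mm above the ledge when slack
- clamp_nr (a joint): knob at the near right corner (axis x -45, y -115 mm in the basket frame): wing 44 x 12 x 26 mm tall on a shank, with a steel toe 30 x 14 mm below. Rad: 0 = slack, toe and wing along basket x, toe off the cover; grows clockwise from above to a stop at 1.57, toe pressing on the cover rim. Sinks 4 mm per rad; friction 0.06 N m holds it where left; starts at 0 to 0.2
- clamp_nr_grip (a point): middle of the black wing of the near right clamp knob, on its axis; the wing lies along this point's x axis, it reaches 13 mm above and below this point, which is 34 mm above the ledge when slack
- clamp_fl (a joint): knob at the far left corner (axis x +45, y +115 mm in the basket frame): wing 44 x 12 x 26 mm tall on a shank, with a steel toe 30 x 14 mm below. Rad: 0 = slack, toe and wing along basket x, toe off the cover; grows clockwise from above to a stop at 1.57, toe pressing on the cover rim. Sinks 4 mm per rad; friction 0.06 N m holds it where left; starts at 0 to 0.2
- clamp_fl_grip (a point): middle of the black wing of the far left clamp knob, on its axis; the wing lies along this point's x axis, it reaches 13 mm above and below this point, which is 34 mm above the ledge when slack
- clamp_fr (a joint): knob at the far right corner (axis x +45, y -115 mm in the basket frame): wing 44 x 12 x 26 mm tall on a shank, with a steel toe 30 x 14 mm below. Rad: 0 = slack, toe and wing along basket x, toe off the cover; grows clockwise from above to a stop at 1.57, toe pressing on the cover rim. Sinks 4 mm per rad; friction 0.06 N m holds it where left; starts at 0 to 0.2
- clamp_fr_grip (a point): middle of the black wing of the far right clamp knob, on its axis; the wing lies along this point's x axis, it reaches 13 mm above and below this point, which is 34 mm above the ledge when slack
There are look-alikes about, which are no part of the job. Leave any brown or red look-alike of the part that bears plate_coarse_mid alone.

How it is judged:
On the way, in this order (a step that is already met when the one before it is completed fails the run):
1. all parts present lie in the basket well (x of plate_coarse_mid in the frame of basket_in between -0.06 and 0.06 m and y of plate_coarse_mid in the frame of basket_in between -0.08 and 0.08 m and z of plate_coarse_mid in the frame of basket_in between 0 and 0.032 m and x of plate_fine_mid in the frame of basket_in between -0.06 and 0.06 m and y of plate_fine_mid in the frame of basket_in between -0.08 and 0.08 m and z of plate_fine_mid in the frame of basket_in between 0 and 0.032 m and x of peeler_mid in the frame of basket_in between -0.072 and 0.072 m and y of peeler_mid in the frame of basket_in between -0.05 and 0.05 m and z of peeler_mid in the frame of basket_in between 0 and 0.032 m), for 0.2 s.
2. the cover, tilted, has one long edge in under the lip (all of step 1 and ((x of cover_edge_a in the frame of pocket between -0.09 and -0.07 m and z of cover_edge_a in the frame of pocket below 0.0095 m and angle between cover_grip's own z axis and vertical above 0.05 rad) or (x of cover_edge_b in the frame of pocket between -0.09 and -0.07 m and z of cover_edge_b in the frame of pocket below 0.0095 m and angle between cover_grip's own z axis and vertical above 0.05 rad))), for 0.05 s.
3. the cover lies flat in its pocket, let go, clamps still slack (all of step 1 and x of cover_grip in the frame of pocket between -0.006 and 0.006 m and y of cover_grip in the frame of pocket between -0.006 and 0.006 m and angle between cover_grip's own z axis and vertical below 0.04 rad and z of cover_grip in the frame of pocket between 0.015 and 0.027 m and contact force between cover and the fingers below 0.3 N and value of joint each of clamp_nl, clamp_nr, clamp_fl, clamp_fr below 0.4 rad), for 0.2 s.
4. two diagonally opposite knobs are turned about half-way, the other two still slack (((value of joint clamp_nl between 0.45 and 1.15 rad and value of joint clamp_fr between 0.45 and 1.15 rad and value of joint each of clamp_nr, clamp_fl below 0.4 rad) or (value of joint clamp_nr between 0.45 and 1.15 rad and value of joint clamp_fl between 0.45 and 1.15 rad and value of joint each of clamp_nl, clamp_fr below 0.4 rad))), for 0.1 s.
5. all four knobs are about half-way (value of joint clamp_nl between 0.45 and 1.15 rad and value of joint clamp_nr between 0.45 and 1.15 rad and value of joint clamp_fl between 0.45 and 1.15 rad and value of joint clamp_fr between 0.45 and 1.15 rad), for 0.1 s.
6. two diagonally opposite knobs are fully tight, the other two still about half-way (((value of joint each of clamp_nl, clamp_fr above 1.35 rad and value of joint clamp_nr between 0.45 and 1.15 rad and value of joint clamp_fl between 0.45 and 1.15 rad) or (value of joint each of clamp_nr, clamp_fl above 1.35 rad and value of joint clamp_nl between 0.45 and 1.15 rad and value of joint clamp_fr between 0.45 and 1.15 rad))), for 0.1 s.
7. all four knobs are fully tight (value of joint each of clamp_nl, clamp_nr, clamp_fl, clamp_fr above 1.35 rad), for 0.2 s.
At the end, for the whole second after the job is handed in: every part present lies in the basket well under the cover; the cover's centre is within 6 mm of the pocket's centre in x and y, flat within 0.04 rad and pressed down to less than about 2 mm above the ledge; all four knobs are turned past 1.35 rad; everything is let go (all of step 1 and all of step 7 and x of cover_grip in the frame of pocket between -0.006 and 0.006 m and y of cover_grip in the frame of pocket between -0.006 and 0.006 m and angle between cover_grip's own z axis and vertical below 0.04 rad and z of cover_grip in the frame of pocket between 0.015 and 0.0222 m); the robot touches nothing.
It fails at once if the tomato_tin is moved more than 3 cm (distance of tomato_tin from where it was at the start of the episode above 0.03 m).
It fails at once if the yeast_tub is moved more than 3 cm (distance of yeast_tub from where it was at the start of the episode above 0.03 m).
It fails at once if the onion is moved more than 3 cm (distance of onion from where it was at the start of the episode above 0.03 m).
Of plate_coarse, plate_fine, peeler only 1 to 3 are there at a start; the rules pass over those that are not, and their reading is None.
At some moment in a run one of plate_coarse, plate_fine, peeler may be knocked a few centimetres aside while the robot is not near it.
It also fails if it takes over 210 s, if anything falls off the work surface, if the arm or the gripper's body presses on something with over 40 N, if the wrist force passes 120 N, or if a joint passes its speed limit or range.

ROBOT

A 6-joint arm with a two-finger parallel gripper is mounted at the origin on a cart in front of the work surface, level with it; the furniture and walls round the work are solid. World frame = base frame: x ahead of the robot, y to its left, z up, the work surface at z = 0. Lengths are in m, angles in rad, forces in N, time in s.
With the tool pointing down it reaches from about 0.25 to 0.775 m from the base axis. Payload 4 kg.
Tool frame: the origin (TCP) lies at the very end of the fingers, on their centre line; the grasp point (between the pads) lies 19 mm behind it (robot.pinch_z is the distance from the TCP to the grasp point, in m); z points along the fingers, y is the line along which they close (so a half turn about z gives the same grasp; the last joint's range is limited). The gripper opens to 94 mm and grips with 3 to 60 N. Pads are 16 mm wide; open, the fingers measure 119 mm over their backs; the gripper's body (75 mm by 177 mm) begins 78 mm behind the grasp point.
Start: joints at [1.024, 0.087, 1.371, -0, 1.684, -0.103], TCP at [0.236, 0.497, 0.206] pointing down, gripper open.
Joint ranges: [-3.1, 3.1], [-0.76, 2.03], [0.27, 2.55], [-1.08, 4.22], [0.17, 2.65], [-2.57, 2.57]. Speed limits (rad/s): [2.79, 2.79, 3.14, 3.14, 3.14, 3.14].

INTERFACE

Orientations are given as [roll, pitch, yaw] about the fixed x, y, z axes, in that order (R = Rz(yaw) Ry(pitch) Rx(roll)).
In Python, from bench import robot gives the robot as it stands.
- The arm moves only by the tool arm_command, never from a script. Its argument "targets" is one flat list of numbers, 7 for each row, row after row: the turn, a rotation vector about the tool's x, y, z in degrees, then the shift along the tool's x, y, z in mm, then the closure, from -1 (fully open) to 1 (shut). In form: [ax, ay, az, x, y, z, hand, ax, ay, az, x, y, z, hand, ...]. A call has 1 to 20 rows; each row is the pose to reach, as a shift and turn from the pose commanded when the call began, along the tool's axes at that moment; what a row does not reach only later rows make up. A row lasts 1/10 s, in which the tool goes at most 50 mm and 8.59 degrees, less where a joint would pass 70% of its speed; a pose out of reach is approached as far as the arm can. A call with a gripper value outside its range is refused whole. The fingers move at their own pace and stop on an object; the grip force is fixed at half the most. Time passes only in rows, so rows that repeat a pose let the fingers close. It gives the time, the measured TCP pose, the force, the opening and the grip force at its end, in the units of the state.
- robot.get_obs(): the state, without advancing time (a new reading comes with each control period).
- robot.snapshot(name): name is "side" or "top" or "wrist"; returns a dict with "color" (480x640x3 uint8, red, green, blue), "range_z" (480x640 float32, m along the optical axis (not along the pixel's ray), 0 where there is no reading), "fx", "fy", "cx", "cy" (pixels), "T" (4x4, takes a point from camera to world coordinates); the wrist camera has in their place "T_tool_cam" (4x4, takes a point from camera to tool coordinates, whose origin is the TCP and whose axes are the flange's). Camera axes: x right, y down, z forward; pixel columns grow to the right and rows downward; lengths in m; the calibration is good to about 2 mm. A picture is of the moment at which its call begins: read the wrist's pose just before it.
- robot.close_job(): hands the job in; it is judged then, once.
The state is a dict: "time": time; "joint_positions": joint angles; "qvel": joint speeds; "joint_torque": joint torques, N m; "tool_pos": TCP position; "ee_rot": TCP orientation; "wrist_force": force on the tool from outside, world axes, zero at the start; "wrist_torque": the same for the moment, N m; "width": finger opening in m; "finger_force": force on a finger pad.
Only numpy, scipy, OpenCV 4.12 (cv2) and the standard library are available. Lean on these libraries where they do the work, as an engineer would, in place of code of your own. Each camera call takes 0.05 s, during which the arm holds its last target. There are 200 camera calls.

## Working session

There is one attempt and no reset: what is moved stays moved. The work goes in short steps, Python scripts to look and compute and a tool call to move; the robot and the scene stay as the last step left them, time stands still between calls to the robot, and variables do not carry over. Pictures are saved under pics/ and viewed, at most 14 in all, crops included, and the job is handed in when it is done.

Besides the shell and the picture viewer there is one more tool, called after ">>>" as name(argument=value, ...) on one line, values as JSON. arm_command: Moves the arm, as the interface text tells. Its arguments: {"type":"object","properties":{"targets":{"type":"array"}},"required":["targets"]}

```bash
ls; mkdir -p pics
cat > h.py <<'E'
import numpy as np, cv2
from bench import robot
from scipy.spatial.transform import Rotation as R
def cloud(s,T=None):
    T=s["T"] if T is None else T
    z=s["range_z"]; v,u=np.mgrid[0:480,0:640]
    P=np.stack([(u-s["cx"])/s["fx"]*z,(v-s["cy"])/s["fy"]*z,z],-1)
    return P@T[:3,:3].T+T[:3,3]
def tool():
    o=robot.get_obs(); T=np.eye(4); T[:3,:3]=R.from_euler('xyz',o["ee_rot"]).as_matrix(); T[:3,3]=o["tool_pos"]; return T
def save(s,n): cv2.imwrite(f"pics/{n}.png",s["color"][:,:,::-1])
E
python3 - <<'E'
from h import *
o=robot.get_obs(); print(o, robot.pinch_z)
for n in ("top","side"):
    s=robot.snapshot(n); save(s,n+"0"); print(n,s["fx"],s["T"].round(3).tolist()); np.savez(n+"0",**s)
T=tool();s=robot.snapshot("wrist");print(s["T_tool_cam"].round(4).tolist())
E
```

```text
pics
{'time': 0.0, 'joint_positions': array([ 1.02393692e+00,  8.79278279e-02,  1.37227285e+00, -7.30191323e-06,
        1.68361053e+00, -1.03078212e-01]), 'qvel': array([-0.0015254 ,  0.00065164,  0.00049464, -0.00059828,  0.00138028,
       -0.00153923]), 'joint_torque': array([ 1.60624266e-03, -3.40192688e+01, -3.02424431e+01,  7.17743835e-02,
        3.32570518e-02, -1.80751240e-04]), 'tool_pos': array([0.2358466 , 0.49624047, 0.20430962]), 'ee_rot': array([-3.13938513e+00, -2.21060781e-04,  2.69781040e+00]), 'wrist_force': array([ 0.88181122, -0.35719171,  0.11033285]), 'wrist_torque': array([ 0.04673045, -0.04415333, -0.01129514]), 'finger_force': 0.0, 'width': 0.09428722926129594} 0.0188
top 446.6302704042166 [[-0.026, -0.995, 0.095, 0.444], [-0.999, 0.023, -0.028, -0.042], [0.026, -0.096, -0.995, 1.236], [0.0, 0.0, 0.0, 1.0]]
side 607.6732120564284 [[-0.929, -0.261, 0.263, 0.014], [-0.371, 0.622, -0.69, 1.341], [0.016, -0.738, -0.675, 1.443], [0.0, 0.0, 0.0, 1.0]]
[[0.0002, -0.9634, -0.2681, 0.0778], [1.0, -0.0003, 0.0019, -0.0005], [-0.002, -0.2681, 0.9634, -0.1799], [0.0, 0.0, 0.0, 1.0]]
```

View pics/top0.png

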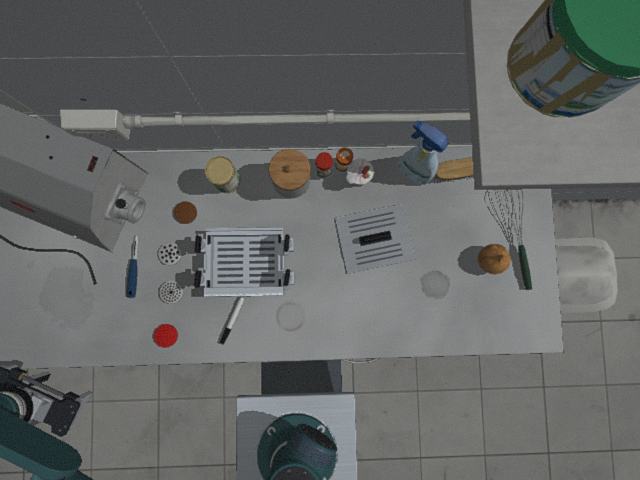

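View pics/side0.png

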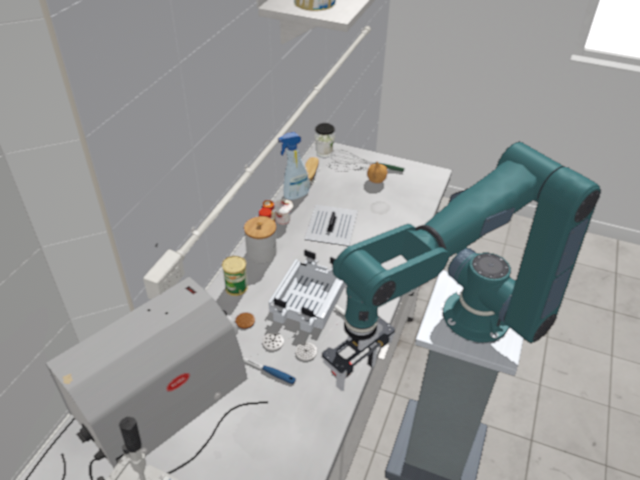

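The top view shows the basket at about (242,262) and the cover at (375,238), with its black fin roughly along y. There are two perforated plates, at (168,254) with large holes and (170,292) with small ones, and a blue-handled peeler at (131,280). The look-alikes are the brown disc (184,212), the red disc (165,335) and a black/white pen (231,320). I'll confirm these in one enlarged crop and measure them.

Run:
```python
from h import *
s=dict(np.load("top0.npz")); P=cloud(s); c=s["color"]
cv2.imwrite("pics/crop1.png",cv2.resize(c[195:350,110:310,::-1],None,fx=4,fy=3.87,interpolation=cv2.INTER_CUBIC)[:600,:800])
hsv=cv2.cvtColor(c,cv2.COLOR_RGB2HSV)
def pr(n,m,zr=None):
    q=P[m]; 
    print(n,m.sum(),np.median(q,0).round(4),"min",q.min(0).round(3),"max",q.max(0).round(3))
def box(u0,v0,u1,v1):
    m=np.zeros((480,640),bool); m[v0:v1,u0:u1]=1; return m
z=P[...,2]
print("table z",np.median(z[box(300,330,400,345)]))
blue=(hsv[...,0]>95)&(hsv[...,0]<125)&(hsv[...,1]>120)&box(115,225,150,310)
pr("peeler blue",blue)
q=P[blue][:,:2];m=q.mean(0);e=np.linalg.eigh(np.cov((q-m).T))[1][:,1];t=(q-m)@e
print("axis",e,m,t.min(),t.max(), "mid",m+e*(t.min()+t.max())/2)
for n,b in (("pA",(152,240,186,268)),("pB",(154,278,188,308))):
    mm=box(*b)&(z>0.005)&(z<0.02); q=P[mm][:,:2].astype(np.float32)
    print(n,cv2.minEnclosingCircle(q),np.median(z[mm]))
# cover
dark=(hsv[...,2]<60)
fin=dark&box(345,220,405,255)&(z>0.02); pr("fin",fin)
q=P[fin][:,:2].astype(np.float32);print(cv2.minAreaRect(q))
pl=box(325,195,425,280)&(z>0.002)&(z<0.012);pr("plate",pl); q=P[pl][:,:2].astype(np.float32)
print(cv2.minAreaRect(q))
bk=box(185,215,305,305)&(z>0.033)&(z<0.062)&~dark; pr("basket",bk)
print(cv2.minAreaRect(P[bk][:,:2].astype(np.float32)))
kn=(box(185,215,305,305)&dark&(z>0.055)).astype(np.uint8)
n,l,st,ce=cv2.connectedComponentsWithStats(kn)
for i in range(1,n):
    if st[i,4]>10: q=P[l==i];print("knob",ce[i].round(1),st[i,4],np.median(q,0).round(4),cv2.minAreaRect(q[:,:2].astype(np.float32)))
```

```text
table z 0.00025728057368179513
peeler blue 250 [0.4738 0.4328 0.0135] min [0.428 0.422 0.006] max [0.525 0.448 0.02 ]
axis [-0.99727939  0.07371443] [0.47445988 0.43338279] -0.05102032148463402 0.046802780127091013 mid [0.47656291 0.43322735]
pA ((0.5341926217079163, 0.3343542218208313), 0.04462563619017601) 0.00814958796375409
pB ((0.44295603036880493, 0.3337319791316986), 0.04637032374739647) 0.00840044073035795
fin 150 [ 0.5702 -0.2272  0.0354] min [ 0.558 -0.265  0.02 ] max [ 0.584 -0.192  0.04 ]
((0.5707584619522095, -0.22917979955673218), (0.01404468435794115, 0.07482068985700607), 10.94843864440918)
plate 4517 [ 0.5699 -0.2283  0.005 ] min [ 0.454 -0.374  0.002] max [ 0.695 -0.089  0.012]
((0.575302004814148, -0.23137342929840088), (0.2798490822315216, 0.23633994162082672), 88.53194427490234)
basket 2127 [0.5    0.129  0.0448] min [ 0.421 -0.004  0.033] max [0.604 0.256 0.062]
((0.5130354166030884, 0.12624843418598175), (0.25909388065338135, 0.18217702209949493), 89.42660522460938)
knob [286.1 242.8] 70 [0.5552 0.0127 0.0839] ((0.5564697980880737, 0.01290125772356987), (0.010485785081982613, 0.03951031342148781), 88.29661560058594)
knob [197.5 244.2] 94 [0.5575 0.2403 0.0837] ((0.4945337474346161, 0.10894089937210083), (0.31553414463996887, 0.04055742174386978), 64.31747436523438)
knob [286.4 277. ] 74 [0.4674 0.014  0.0837] ((0.4675832688808441, 0.014638416469097137), (0.01335119642317295, 0.0416514053940773), 80.25196075439453)
knob [197.1 278.8] 101 [0.4681 0.2413 0.0826] ((0.4678133726119995, 0.10659431666135788), (0.2977442145347595, 0.043471094220876694), 89.36731719970703)
```

View pics/crop1.png

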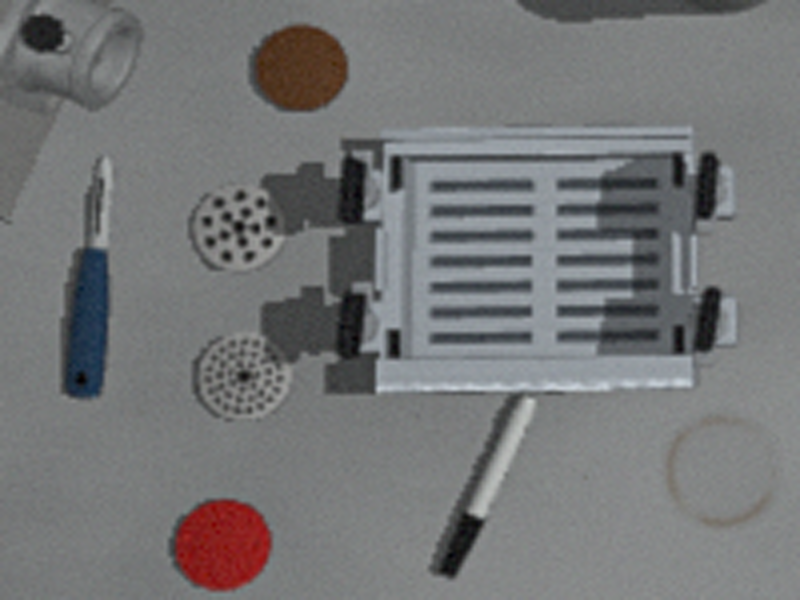

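The crop confirms three parts. The coarse plate is at crop (240,228), the fine plate at (243,375), and the peeler's handle at (86,325) with its blade pointing up. The brown disc (301,67), the red disc (222,545) and the pen (485,490) stay where they are.

```bash
cat >> h.py <<'E'
def rel(pos,yaw=180,tilt=0):
    """row to bring TCP to pos (m), yaw deg; tilt deg = extra rotation about world y"""
    T=tool(); D=R.from_euler('y',tilt,degrees=True)*R.from_euler('xyz',[180,0,yaw],degrees=True)
    r=(R.from_matrix(T[:3,:3]).inv()*D).as_rotvec(degrees=True); t=T[:3,:3].T@(np.array(pos)-T[:3,3])*1000
    print("row",r.round(1).tolist(),t.round(1).tolist())
def wsnap(n=None):
    T=tool(); s=robot.snapshot("wrist"); P=cloud(s,T@s["T_tool_cam"])
    if n: save(s,n)
    return s,P
E
python3 - <<'E'
from h import *
s=dict(np.load("top0.npz")); P=cloud(s)
m=(P[...,2]>0.08)&(P[...,0]<.8)&(P[...,0]>.3)&(P[...,1]>.30)&(P[...,1]<.75)
q=P[m]; 
for x in np.arange(.35,.8,.05):
    k=q[(abs(q[:,0]-x)<.025)]
    if len(k): print(x.round(2),"ymin",k[:,1].min().round(3),"zmax",k[:,2].max().round(3))
rel([.483,.433,.20],176); rel([.483,.433,.003],176)
E
```

```text
0.55 ymin 0.469 zmax 0.143
0.6 ymin 0.397 zmax 0.219
0.65 ymin 0.376 zmax 0.251
0.7 ymin 0.376 zmax 0.252
0.75 ymin 0.388 zmax 0.253
row [-0.1, -0.0, -21.4] [-250.3, 48.9, 4.5]
row [-0.1, -0.0, -21.4] [-250.4, 49.2, 201.5]
```

>>> arm_command(targets=[0,0,-25.4,-220,0,-60,-1,0,0,-25.4,-220,0,-60,-1,0,0,-25.4,-220,0,-60,-1,0,0,-25.4,-220,0,-60,-1,0,0,-25.4,-220,0,-60,-1,0,0,-25.4,-220,0,-60,-1,0,0,-25.4,-220,0,-60,-1,0,0,-25.4,-220,0,-60,-1,0,0,-25.4,-220,0,-60,-1])

```text
time: 1.05
tool_pos: [0.4334, 0.403, 0.265]
ee_rot: [-3.141, -0.001, -3.14]
wrist_force: [-0.2, 0.2, -0.3]
width: 0.094
finger_force: 0.0
```

```bash
cat > parts.py <<'E'
from h import *
def parts(s,P):
    z=P[...,2]; hsv=cv2.cvtColor(s["color"],cv2.COLOR_RGB2HSV); out=[]
    blue=(hsv[...,0]>95)&(hsv[...,0]<125)&(hsv[...,1]>120)&(z<.05)
    if blue.sum()>100:
        q=P[blue][:,:2];m=q.mean(0);e=np.linalg.eigh(np.cov((q-m).T))[1][:,1];e*=np.sign(e[0]) if abs(e[0])>.5 else -np.sign(e[1]);t=(q-m)@e
        a,b=np.percentile(t,[.5,99.5]);w=(q-m)@[-e[1],e[0]]
        print("peeler len",(b-a).round(3),"mid",(m+e*(a+.055)+np.array([-e[1],e[0]])*(np.percentile(w,1)+np.percentile(w,99))/2).round(4),"yaw",np.degrees(np.arctan2(e[1],e[0])).round(1))
    m=((z>.0045)&(z<.011)&(hsv[...,1]<60)).astype(np.uint8); m=cv2.morphologyEx(m,cv2.MORPH_CLOSE,np.ones((9,9)));m=cv2.morphologyEx(m,cv2.MORPH_OPEN,np.ones((9,9)))
    n,l,st,ce=cv2.connectedComponentsWithStats(m)
    for i in range(1,n):
        if st[i,4]>600:
            cs=cv2.findContours((l==i).astype(np.uint8),0,1)[0][0][:,0]; q=P[cs[:,1],cs[:,0]][:,:2].astype(np.float32)
            el=cv2.fitEllipse(q); print("plate",ce[i].round(),np.array(el[0]).round(4),np.array(el[1]).round(4))
E
python3 - <<'E'
from parts import *
s,P=wsnap("w1"); parts(s,P); print(tool()[:3,3])
E
```

```text
peeler len 0.101 mid [0.4791 0.4353] yaw -4.5
plate [263. 211.] [0.4358 0.3324] [0.0603 0.0607]
plate [114. 269.] [0.5204 0.1206] [0.1496 0.1981]
plate [269. 284.] [0.5404 0.3365] [0.0606 0.0607]
[0.43347024 0.4029815  0.26517235]
```

View pics/w1.png

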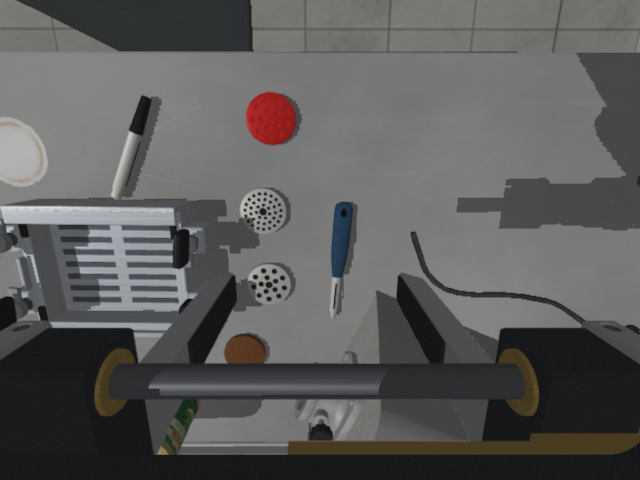

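The wrist view shows the fine plate at (263,211), the coarse plate at (269,284), and the peeler at (342,240) pointing away from the robot. I'll start with the fine plate.

>>> arm_command(targets=[0,0,0,0,-71,140,-1,0,0,0,0,-71,140,-1,0,0,0,0,-71,140,-1,0,0,0,0,-71,140,-1,0,0,0,0,-71,140,-1])

```text
time: 1.6
tool_pos: [0.4336, 0.3313, 0.1246]
ee_rot: [-3.141, -0.003, 3.141]
wrist_force: [0.2, 0.4, 0.3]
width: 0.0941
finger_force: 0.0
```

Run:
```python
from parts import *
s,P=wsnap("w2"); parts(s,P); print(tool()[:3,3])
```

```text
peeler len 0.059 mid [0.4788 0.4366] yaw -0.0
plate [317. 238.] [0.4355 0.3317] [0.0609 0.0611]
plate [101. 296.] [0.4896 0.1273] [0.1231 0.2559]
plate [321. 337.] [0.5399 0.3358] [0.06  0.061]
[0.4355803  0.33286102 0.12766483]
```

>>> arm_command(targets=[0,0,0,0,-1,100,-1,0,0,0,0,-1,100,-1,0,0,0,0,-1,112,-1,0,0,0,0,-1,123,-1,0,0,0,0,-1,123,-1,0,0,0,0,-1,123,-1,0,0,0,0,-1,123,1,0,0,0,0,-1,123,1,0,0,0,0,-1,123,1,0,0,0,0,-1,123,1,0,0,0,0,-1,123,1,0,0,0,0,-1,123,1,0,0,0,0,-1,123,1,0,0,0,0,-1,103,1,0,0,0,0,-1,73,1,0,0,0,0,-1,23,1,0,0,0,0,-1,-7,1,0,0,0,0,-1,-7,1,0,0,0,0,-1,-7,1])

```text
time: 3.55
tool_pos: [0.4347, 0.3301, 0.132]
ee_rot: [-3.141, -0.0, 3.141]
wrist_force: [-0.4, 0.3, -1.5]
width: 0.0607
finger_force: 30.0
```

Run:
```python
from parts import *
s,P=wsnap(); parts(s,P); print(tool()[:3,3])
b=np.array([.5125,.127]); 
rel([b[0]-.033,b[1],.135]); rel([b[0]-.033,b[1],.012])
z=P[...,2]; hsv=cv2.cvtColor(s["color"],cv2.COLOR_RGB2HSV)
# knob wings
k=((z>.070)&(z<.095)&(hsv[...,2]<70)&(P[...,1]<.28)).astype(np.uint8)
n,l,st,ce=cv2.connectedComponentsWithStats(k)
for i in range(1,n):
    if st[i,4]>60: q=P[l==i]; print("knob",ce[i].round(),st[i],q[:,:3].min(0).round(3),q.max(0).round(3))
```

```text
peeler len 0.097 mid [0.4788 0.4345] yaw -4.0
plate [104. 297.] [0.4945 0.1266] [0.1135 0.291 ]
plate [324. 347.] [0.5557 0.3382] [0.0279 0.0622]
[0.43380353 0.32957638 0.13036408]
row [-0.1, -0.2, -0.0] [-45.8, -202.6, -4.4]
row [-0.1, -0.2, -0.0] [-46.2, -202.3, 118.6]
knob [205. 297.] [ 195  269   23   58 1054] [0.446 0.237 0.07 ] [0.488 0.253 0.087]
```

>>> arm_command(targets=[0,0,0,-15,-60,-20,1,0,0,0,-30,-100,-20,1,0,0,0,-40,-140,-20,1,0,0,0,-46,-180,-20,1,0,0,0,-46,-203,-20,1,0,0,0,-46,-203,-20,1,0,0,0,-46,-203,-20,1])

```text
time: 4.3
tool_pos: [0.4795, 0.1271, 0.1501]
ee_rot: [3.141, -0.004, 3.14]
wrist_force: [0.3, 0.3, -1.6]
width: 0.0611
finger_force: 30.0
```

```bash
cat > bask.py <<'E'
from h import *
s,P=wsnap("wb"); print(tool()[:3,3].round(4))
z=P[...,2]; hsv=cv2.cvtColor(s["color"],cv2.COLOR_RGB2HSV)
k=((z>.060)&(z<.095)&(hsv[...,2]<75)&(abs(P[...,1]-.127)<.16)&(abs(P[...,0]-.51)<.1)).astype(np.uint8)
n,l,st,ce=cv2.connectedComponentsWithStats(k)
for i in range(1,n):
    if st[i,4]>100:
        q=P[l==i]; t=q[q[:,2]>np.percentile(q[:,2],95)-.004][:,:2].astype(np.float32)
        print("knob",ce[i].round(),st[i,4],"top",np.percentile(q[:,2],95).round(4),cv2.minAreaRect(t))
m=(z<.06)&(z>.05)&(abs(P[...,1]-.127)<.14); q=P[m]
if len(q): print("lip",m.sum(),np.percentile(q,[1,50,99],axis=0).round(4).tolist())
E
python3 bask.py
```

```text
[0.4797 0.1277 0.1505]
knob [175. 232.] 1265 top 0.0854 ((0.4654693901538849, 0.014824287965893745), (0.011755885556340218, 0.04196987673640251), 80.03608703613281)
knob [462. 235.] 1393 top 0.0861 ((0.4679825007915497, 0.24341385066509247), (0.011947771534323692, 0.04293975979089737), 81.43120574951172)
knob [187. 318.] 425 top 0.0853 ((0.5391818284988403, 0.015450534410774708), (0.011408249847590923, 0.01119735836982727), 84.45362854003906)
knob [450. 319.] 392 top 0.0857 ((0.5404825806617737, 0.2429569661617279), (0.008727917447686195, 0.01190390344709158), 6.6903486251831055)
lip 8374 [[0.4211, 0.0137, 0.0517], [0.4348, 0.1237, 0.0548], [0.5605, 0.239, 0.0597]]
```

View pics/wb.png

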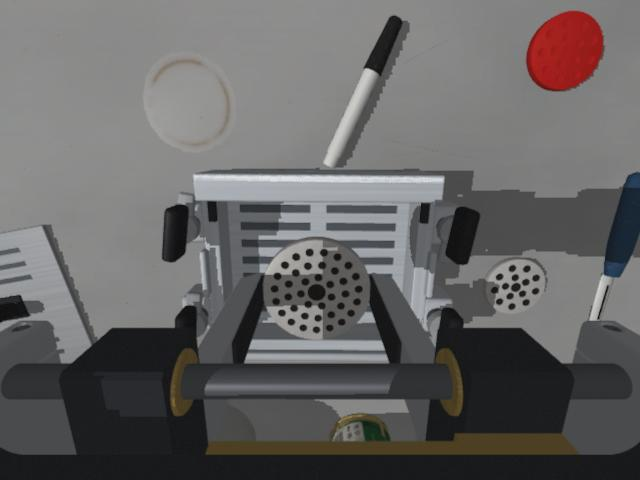

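The plate is held and centred at (317,290) above the well, and the basket is confirmed at about (0.512, 0.1285).

>>> arm_command(targets=[0,0,0,3,1,50,1,0,0,0,3,1,90,1,0,0,0,3,1,120,1,0,0,0,3,1,139,1,0,0,0,3,1,139,1,0,0,0,3,1,139,1,0,0,0,3,1,139,-0.6,0,0,0,3,1,139,-0.6,0,0,0,3,1,139,-0.6,0,0,0,3,1,139,-0.6,0,0,0,3,1,100,-0.8,0,0,0,3,1,50,-1,0,0,0,3,1,0,-1,0,0,0,-60,206,0,-1,0,0,0,-60,206,0,-1,0,0,0,-60,206,0,-1,0,0,0,-60,206,0,-1,0,0,0,-60,206,0,-1,0,0,0,-60,206,0,-1])

```text
time: 6.25
tool_pos: [0.5407, 0.3348, 0.1518]
ee_rot: [-3.141, -0.001, -3.139]
wrist_force: [-0.1, -0.5, 0.0]
width: 0.0937
finger_force: 0.0
```

Run:
```python
from parts import *
s,P=wsnap("w3"); parts(s,P); print(tool()[:3,3])
```

```text
peeler len 0.101 mid [0.4796 0.4345] yaw -4.5
plate [ 97. 199.] [0.5129 0.1234] [0.1624 0.2117]
plate [317. 229.] [0.5385 0.3358] [0.0579 0.075 ]
plate [409. 245.] [0.5567 0.4297] [0.0137 0.0698]
[0.540636   0.33308424 0.15207082]
```

>>> arm_command(targets=[0,0,0,1,2,50,-1,0,0,0,1,2,100,-1,0,0,0,1,2,130,-1,0,0,0,1,2,148,-1,0,0,0,1,2,148,-1,0,0,0,1,2,148,-1,0,0,0,1,2,148,1,0,0,0,1,2,148,1,0,0,0,1,2,148,1,0,0,0,1,2,148,1,0,0,0,1,2,148,1,0,0,0,1,2,148,1,0,0,0,1,2,120,1,0,0,0,1,2,80,1,0,0,0,1,2,40,1,0,0,0,1,2,0,1,0,0,0,1,2,0,1,0,0,0,1,2,0,1])

```text
time: 8.1
tool_pos: [0.5401, 0.3355, 0.1531]
ee_rot: [3.141, 0.002, 3.141]
wrist_force: [0.3, -0.1, -1.2]
width: 0.0606
finger_force: 30.0
```

>>> arm_command(targets=[0,0,0,20,-40,0,1,0,0,0,40,-90,0,1,0,0,0,60,-140,0,1,0,0,0,62,-180,0,1,0,0,0,62,-207,0,1,0,0,0,62,-207,0,1,0,0,0,62,-207,0,1,0,0,0,62,-207,0,1])

```text
time: 8.9
tool_pos: [0.4771, 0.1291, 0.1509]
ee_rot: [3.141, -0.003, -3.141]
wrist_force: [0.4, 0.9, -1.0]
width: 0.0602
finger_force: 30.0
```

Run:
```python
from parts import *
s,P=wsnap("w4"); parts(s,P); print(tool()[:3,3])
rel([.477,.1285,.022])
```

```text
peeler len 0.101 mid [0.4794 0.4327] yaw -2.1
plate [255. 236.] [0.4841 0.0668] [0.0649 0.0974]
plate [378. 237.] [0.4778 0.1897] [0.0596 0.1182]
plate [ 40. 290.] [ 0.5223 -0.1055] [0.1461 0.251 ]
[0.47727078 0.12923113 0.15127764]
row [0.0, -0.1, 0.1] [-0.0, -0.8, 129.3]
```

View pics/w4.png

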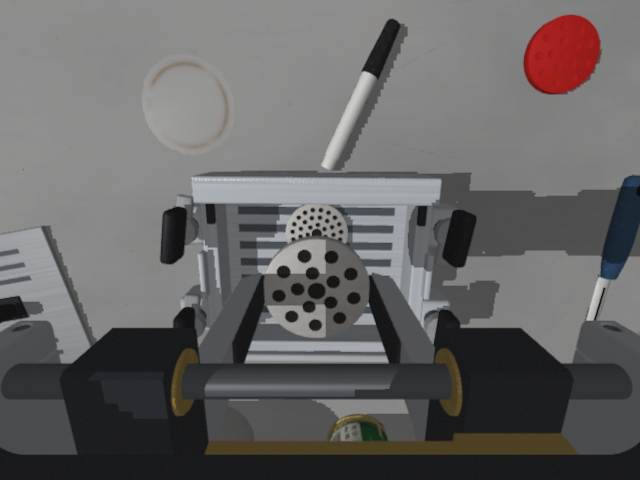

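Fine plate is in the well at (318,230) and the coarse plate sits right above it, so I'll stack them.

>>> arm_command(targets=[0,0,0,0,-1,50,1,0,0,0,0,-1,90,1,0,0,0,0,-1,115,1,0,0,0,0,-1,131,1,0,0,0,0,-1,131,1,0,0,0,0,-1,131,1,0,0,0,0,-1,131,-0.6,0,0,0,0,-1,131,-0.6,0,0,0,0,-1,131,-0.6,0,0,0,0,-1,131,-0.6,0,0,0,0,-1,100,-0.8,0,0,0,0,-1,50,-1,0,0,0,0,-1,0,-1])

```text
time: 10.25
tool_pos: [0.4769, 0.127, 0.1534]
ee_rot: [-3.141, -0.002, 3.141]
wrist_force: [1.3, 0.6, -0.0]
width: 0.0934
finger_force: 0.0
```

>>> arm_command(targets=[0,0,4,0,100,0,-1,0,0,4,0,200,0,-1,0,0,4,0,305,0,-1,0,0,4,0,305,0,-1,0,0,4,0,305,0,-1,0,0,4,0,305,0,-1,0,0,4,0,305,0,-1,0,0,4,0,305,0,-1,0,0,4,0,305,0,-1])

```text
time: 11.15
tool_pos: [0.4781, 0.4311, 0.1526]
ee_rot: [-3.141, 0.0, 3.07]
wrist_force: [0.9, 0.1, -0.4]
width: 0.094
finger_force: 0.0
```

Run:
```python
from parts import *
s,P=wsnap("w5"); parts(s,P); print(tool()[:3,3])
rel([.479,.434,.003],176)
```

```text
peeler len 0.102 mid [0.4788 0.4354] yaw -4.5
plate [ 54. 290.] [0.5041 0.1953] [0.1031 0.2543]
plate [320. 301.] [0.5555 0.43  ] [0.014  0.0719]
[0.47828499 0.43074044 0.15287692]
row [-0.0, 0.0, -0.1] [-0.4, 3.4, 149.9]
```

Run:
```python
from h import *
s=dict(np.load("top0.npz")); P=cloud(s)
for z0 in (.03,.09,.15):
  for a,b in ((.34,.44),(.44,.48),(.48,.53),(.53,.6)):
    m=(P[...,2]>z0)&(P[...,2]<.5)&(P[...,0]<.8)&(P[...,0]>.3)&(P[...,1]>a)&(P[...,1]<b); print(z0,a,b,np.sort(P[m][:,0])[[0,5,20]].round(3))
```

```text
0.03 0.34 0.44 [0.615 0.616 0.62 ]
0.03 0.44 0.48 [0.56  0.565 0.57 ]
0.03 0.48 0.53 [0.552 0.555 0.559]
0.03 0.53 0.6 [0.3   0.301 0.302]
0.09 0.34 0.44 [0.615 0.617 0.621]
0.09 0.44 0.48 [0.562 0.568 0.574]
0.09 0.48 0.53 [0.562 0.567 0.574]
0.09 0.53 0.6 [0.3   0.301 0.302]
0.15 0.34 0.44 [0.641 0.644 0.649]
0.15 0.44 0.48 [0.576 0.581 0.586]
0.15 0.48 0.53 [0.584 0.587 0.593]
0.15 0.53 0.6 [0.3   0.301 0.302]
```

>>> arm_command(targets=[0,0,0,0,4,50,-1,0,0,0,0,4,100,-1,0,0,0,0,4,130,-1,0,0,0,0,4,149,-1,0,0,0,0,4,149,-1,0,0,0,0,4,149,-1,0,0,0,0,4,149,1,0,0,0,0,4,149,1,0,0,0,0,4,149,1,0,0,0,0,4,149,1,0,0,0,0,4,149,1,0,0,0,0,4,149,1,0,0,0,0,4,149,1,0,0,0,0,4,149,1,0,0,0,0,4,149,1,0,0,0,0,4,149,1])

```text
time: 12.8
tool_pos: [0.4781, 0.4362, 0.0035]
ee_rot: [-3.142, -0.0, 3.071]
wrist_force: [-0.1, -0.3, -0.1]
width: 0.0223
finger_force: 30.0
```

>>> arm_command(targets=[0,0,0,20,0,-10,1,0,0,0,50,0,-30,1,0,0,0,90,0,-50,1,0,0,0,110,0,-90,1,0,0,0,110,0,-130,1,0,0,0,110,0,-150,1,0,0,0,110,0,-150,1])

```text
time: 13.5
tool_pos: [0.3697, 0.4458, 0.1582]
ee_rot: [3.135, 0.006, 3.072]
wrist_force: [0.7, 0.5, -0.6]
width: 0.0222
finger_force: 30.0
```

Run:
```python
from h import *
rel([.547,.158,.16],89.5)
print(robot.get_obs()["joint_positions"].round(2),robot.get_obs()["width"])
```

```text
row [0.6, -0.0, 86.5] [-196.9, -274.7, -2.5]
[ 0.78  0.16  1.39  0.    1.59 -0.72] 0.022174395529713963
```

>>> arm_command(targets=[0,0,8,-20,-27,-2,1,0,0,16,-40,-55,-2,1,0,0,24,-60,-82,-2,1,0,0,32,-80,-110,-2,1,0,0,40,-100,-137,-2,1,0,0,48,-120,-165,-2,1,0,0,56,-140,-192,-2,1,0,0,64,-160,-220,-2,1,0,0,72,-180,-247,-2,1,0,0,80,-197,-275,-2,1,0,0,86.5,-197,-275,-2,1,0,0,86.5,-197,-275,-2,1,0,0,86.5,-197,-275,-2,1,0,0,86.5,-197,-275,-2,1])

```text
time: 14.9
tool_pos: [0.545, 0.1563, 0.1545]
ee_rot: [-3.14, 0.0, 1.564]
wrist_force: [-0.2, 0.4, -0.7]
width: 0.0223
finger_force: 30.0
```

Run:
```python
from parts import *
s=robot.snapshot("top"); P=cloud(s); cv2.imwrite("pics/t2.png",cv2.resize(s["color"][190:320,140:340,::-1],None,fx=4,fy=4,interpolation=2))
hsv=cv2.cvtColor(s["color"],cv2.COLOR_RGB2HSV)
rel([.547,.158,.012],89.5); print(tool()[:3,3])
s,P=wsnap("w6"); hsv=cv2.cvtColor(s["color"],cv2.COLOR_RGB2HSV)
b=(hsv[...,0]>95)&(hsv[...,0]<125)&(hsv[...,1]>120)
for p in np.percentile(P[b],[1,50,99],axis=0): print(p.round(3))
```

```text
row [-0.1, 0.0, 0.1] [1.6, 2.0, 142.9]
[0.54509606 0.15639785 0.15487882]
[0.534 0.115 0.161]
[0.545 0.169 0.166]
[0.556 0.211 0.169]
```

View pics/w6.png

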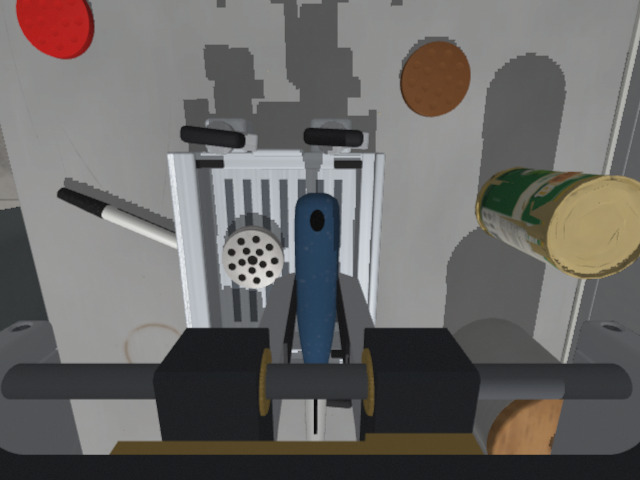

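The peeler is held at (317,260) over the far side of the well, with the plate stack visible at (253,258). Its handle end is at y=0.211, so a 2–3 mm shift centres it.

>>> arm_command(targets=[0,0,0,3,2,50,1,0,0,0,3,2,90,1,0,0,0,3,2,110,1,0,0,0,3,2,125,1,0,0,0,3,2,135,1,0,0,0,3,2,143,1,0,0,0,3,2,143,1,0,0,0,3,2,143,1])

```text
time: 15.8
tool_pos: [0.5485, 0.159, 0.0136]
ee_rot: [3.14, -0.0, 1.562]
wrist_force: [-0.3, -0.4, 0.3]
width: 0.0219
finger_force: 30.0
```

>>> arm_command(targets=[0,0,0,0,0,3,1,0,0,0,0,0,3,1,0,0,0,0,0,3,0.2,0,0,0,0,0,3,0.2,0,0,0,0,0,3,0.2,0,0,0,0,0,3,0.2,0,0,0,0,0,-40,0.2,0,0,0,0,0,-90,0.2,0,0,0,0,0,-140,-0.5,0,0,0,0,0,-190,-1,0,0,0,0,0,-200,-1,0,0,0,0,0,-200,-1])

```text
time: 17.0
tool_pos: [0.5491, 0.1591, 0.2158]
ee_rot: [3.135, -0.001, 1.562]
wrist_force: [-0.8, -0.5, 0.7]
width: 0.066
finger_force: 0.0
```

Run:
```python
from parts import *
s,P=wsnap("w7"); hsv=cv2.cvtColor(s["color"],cv2.COLOR_RGB2HSV)
b=(hsv[...,0]>95)&(hsv[...,0]<125)&(hsv[...,1]>120)
for p in np.percentile(P[b],[1,50,99],axis=0): print(p.round(3))
m=(P[...,2]>.01)&(P[...,2]<.028)&(abs(P[...,1]-.1285)<.085)&(abs(P[...,0]-.512)<.065)&~b; print(np.percentile(P[m],[2,50,98],axis=0).round(3))
# cover target pose at yaw given fin
rel([.57,-.228,.25],180)
```

```text
[0.538 0.113 0.014]
[0.548 0.168 0.018]
[0.559 0.213 0.022]
[[0.454 0.056 0.011]
 [0.49  0.127 0.02 ]
 [0.56  0.199 0.022]]
row [0.1, 0.0, -90.5] [-386.6, 25.8, -37.4]
```

View pics/w7.png

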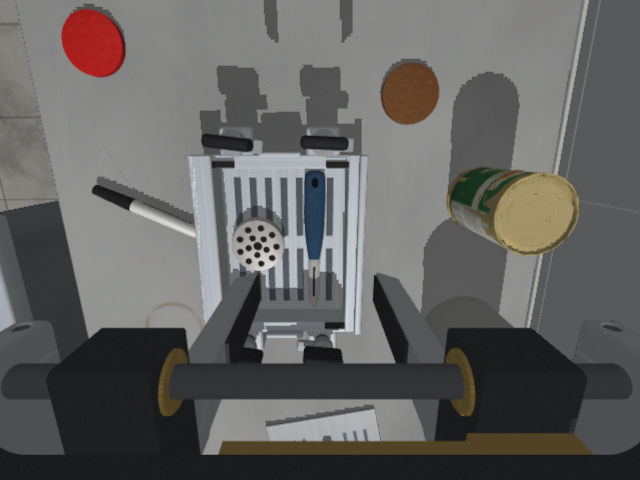

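All parts lie in the well: the plate stack at (257,243), the peeler at (315,235). The cover is next.

>>> arm_command(targets=[0,0,-5,-50,0,0,-1,0,0,-11,-100,5,0,-1,0,0,-11,-200,10,0,-1,0,0,-11,-300,15,0,-1,0,0,-11,-385,20,0,-1,0,0,-11,-385,20,0,-1,0,0,-11,-385,20,0,-1,0,0,-11,-385,20,0,-1,0,0,-11,-385,20,0,-1,0,0,-11,-385,20,0,-1,0,0,-11,-385,20,0,-1])

```text
time: 18.15
tool_pos: [0.5636, -0.2249, 0.2106]
ee_rot: [-3.139, -0.003, 1.755]
wrist_force: [-0.6, 0.7, -0.4]
width: 0.0939
finger_force: 0.0
```

```bash
cat > cov.py <<'E'
from h import *
s,P=wsnap("wc"); z=P[...,2]; hsv=cv2.cvtColor(s["color"],cv2.COLOR_RGB2HSV)
T=tool(); print(T[:3,3].round(4), np.degrees(robot.get_obs()["ee_rot"]).round(1))
fin=(z>.028)&(z<.042)&(hsv[...,2]<90)&(abs(P[...,0]-.57)<.08)&(abs(P[...,1]+.23)<.08)
print("fin",fin.sum(),np.median(z[fin]),cv2.minAreaRect(P[fin][:,:2].astype(np.float32)))
pl=((z>.003)&(z<.008)).astype(np.uint8); pl=cv2.morphologyEx(pl,cv2.MORPH_OPEN,np.ones((7,7)))
n,l,st,ce=cv2.connectedComponentsWithStats(pl); i=1+np.argmax(st[1:,4])
q=P[l==i][:,:2].astype(np.float32); print("plate",st[i],cv2.minAreaRect(q))
E
python3 cov.py
```

```text
[ 0.5638 -0.2247  0.2113] [-1.799e+02 -1.000e-01  1.006e+02]
fin 817 0.03611831653654224 ((0.5708228349685669, -0.22913981974124908), (0.013266507536172867, 0.07409795373678207), 10.550310134887695)
plate [  251   138   143   161 19781] ((0.5707905292510986, -0.23029029369354248), (0.1601925492286682, 0.19443583488464355), 10.51395320892334)
```

View pics/wc.png

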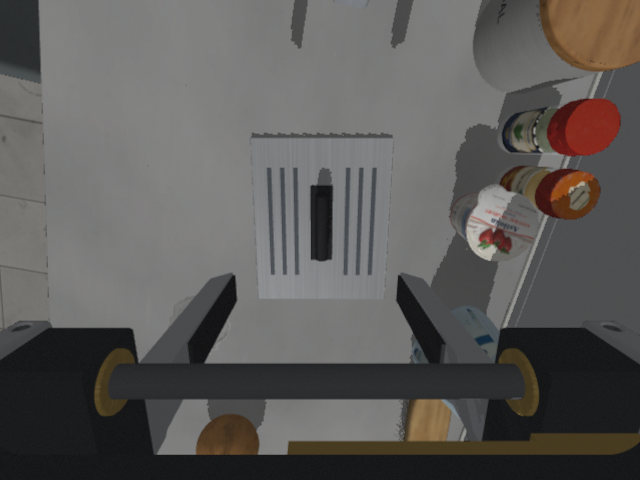

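The cover's fin is at (321,222) in a clear spot; the centre measures (0.5708, −0.2297) at yaw 10.5°.

Run:
```python
from h import *
rel([.5708,-.2295,.0095],100.5)
```

```text
row [-0.1, -0.1, 0.1] [-6.4, 6.2, 201.8]
```

>>> arm_command(targets=[0,0,0,-6,6,50,-1,0,0,0,-6,6,100,-1,0,0,0,-6,6,150,-1,0,0,0,-6,6,185,-1,0,0,0,-6,6,202,-1,0,0,0,-6,6,202,-1,0,0,0,-6,6,202,-1,0,0,0,-6,6,202,1,0,0,0,-6,6,202,1,0,0,0,-6,6,202,1,0,0,0,-6,6,202,1,0,0,0,-6,6,202,1,0,0,0,-6,6,202,1,0,0,0,-6,6,202,1,0,0,0,-6,6,202,1,0,0,0,-6,6,202,1,0,0,0,-6,6,202,1])

```text
time: 19.9
tool_pos: [0.5711, -0.2312, 0.0104]
ee_rot: [3.142, -0.0, 1.754]
wrist_force: [0.2, -0.1, -0.2]
width: 0.0173
finger_force: 0.0
```

Run:
```python
from h import *
print(tool()[:3,3])
rel([.50,-.2,.20],90);
```

```text
[ 0.57109266 -0.23116956  0.01042542]
row [0.0, -0.0, 10.5] [43.6, -64.2, -189.6]
```

>>> arm_command(targets=[0,0,0,0,0,0,1,0,0,0,0,0,0,1,0,0,0,0,0,0,1,0,0,0,0,0,0,1,0,0,0,0,0,-10,1,0,0,0,0,0,-30,1,0,0,0,0,0,-60,1,0,0,0,0,0,-90,1,0,0,0,0,0,-120,1,0,0,0,0,0,-150,1,0,0,0,0,0,-180,1,0,0,0,0,0,-180,1])

```text
time: 21.1
tool_pos: [0.5736, -0.2321, 0.1963]
ee_rot: [3.133, 0.006, 1.754]
wrist_force: [0.7, -0.5, -3.1]
width: 0.0138
finger_force: 30.0
```

```bash
cat > place.py <<'E'
from h import *
import sys
C=np.array([.512,.1285]); by=-0.6; h=.0104
def tgt(xe,ze,phi,dx=0,dy=0):
    p=np.radians(phi); x=xe+.08*np.cos(p)-h*np.sin(p); z=ze+.08*np.sin(p)+h*np.cos(p)
    b=np.radians(by); pos=[C[0]+x*np.cos(b)+dx, C[1]+x*np.sin(b)+dy, .038+z]
    rel(pos,90+by,-phi)
if __name__=="__main__":
    a=[float(v) for v in sys.argv[1:]]; print(tool()[:3,3].round(4)); tgt(*a)
E
python3 place.py -.058 .06 8
```

```text
[ 0.5736 -0.2321  0.1963]
row [-7.4, -0.4, 11.1] [362.5, 23.8, 74.8]
```

>>> arm_command(targets=[0,0,2,30,2,0,1,0,0,4,70,4,0,1,0,0,6,110,7,0,1,0,0,8,150,10,0,1,0,0,10,190,12,0,1,0,0,11,230,15,0,1,0,0,11,270,18,0,1,0,0,11,310,20,0,1,0,0,11,340,22,0,1,0,0,11,362,24,0,1,-4,0,11,362,24,0,1,-7.4,-0.4,11,362,24,0,1,-7.4,-0.4,11,362,24,0,1,-7.4,-0.4,11,362,24,0,1])

```text
time: 22.5
tool_pos: [0.5279, 0.1292, 0.1889]
ee_rot: [3.016, -0.005, 1.562]
wrist_force: [0.7, 0.8, -3.5]
width: 0.0139
finger_force: 30.0
```

```bash
cat > edge.py <<'E'
# cover & basket seen by top and wrist camera
from h import *
for n in ("top","wrist"):
    if n=="wrist": s,P=wsnap("we")
    else: s=robot.snapshot(n); P=cloud(s); save(s,"te")
    z=P[...,2]
    T=tool(); L=(P-T[:3,3])@T[:3,:3]   # tool coords
    m=(L[...,2]>.001)&(L[...,2]<.016)&(abs(L[...,0])<.12)&(abs(L[...,1])<.11)
    q=L[m]; print(n,m.sum(),"cover top plane in tool: x",np.percentile(q[:,0],[1,50,99]).round(4),"y",np.percentile(q[:,1],[1,50,99]).round(4),"z",np.percentile(q[:,2],[5,50,95]).round(4))
    if m.sum()>500: 
        A=np.c_[q[:,:2],np.ones(len(q))]; print("slopes deg",np.degrees(np.linalg.lstsq(A,q[:,2],rcond=None)[0][:2]).round(2), cv2.minAreaRect(q[:,:2].astype(np.float32)))
E
python3 edge.py; python3 place.py -.058 .06 8
```

```text
top 2675 cover top plane in tool: x [-0.0955 -0.0497  0.0961] y [-0.078   0.0181  0.079 ] z [0.0025 0.0056 0.0089]
slopes deg [ 0.01 -0.03] ((0.0013627931475639343, -0.0002522990107536316), (0.1597975194454193, 0.19516892731189728), 89.72685241699219)
wrist 56826 cover top plane in tool: x [-0.0864  0.0479  0.098 ] y [-0.078  -0.0002  0.0781] z [0.0037 0.0049 0.006 ]
slopes deg [-0.03 -0.02] ((0.0009829550981521606, -8.074939250946045e-05), (0.16000062227249146, 0.19573751091957092), 89.9998779296875)
[0.5289 0.1289 0.1896]
row [-0.7, -0.2, 0.0] [-1.0, -6.0, 70.0]
```

View pics/we.png

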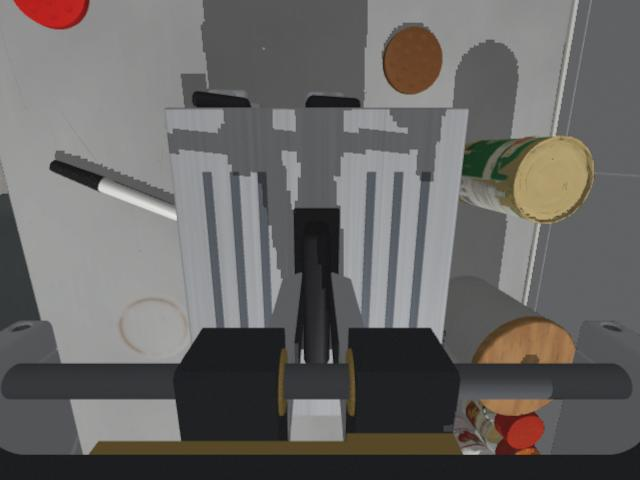

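```bash
python3 place.py -.057 .020 8 0 -.001
```

```text
[0.5289 0.1289 0.1896]
row [-0.7, -0.2, 0.0] [-2.2, -10.1, 109.8]
```

>>> arm_command(targets=[-0.7,-0.2,0,-2,-4,40,1,-0.7,-0.2,0,-2,-7,75,1,-0.7,-0.2,0,-2,-9,95,1,-0.7,-0.2,0,-2,-10,110,1,-0.7,-0.2,0,-2,-10,110,1,-0.7,-0.2,0,-2,-10,110,1])

```text
time: 23.2
tool_pos: [0.5336, 0.1275, 0.0801]
ee_rot: [3.001, -0.002, 1.561]
wrist_force: [-0.5, 0.2, -3.2]
width: 0.0135
finger_force: 30.0
```

```bash
python3 place.py -.058 .004 8 0 -.001; python3 place.py -.080 .003 8 0 -.001;python3 - <<'E'
from h import *
s=robot.snapshot("side"); cv2.imwrite("pics/s3.png",cv2.resize(s["color"][230:350,240:400,::-1],None,fx=5,fy=5,interpolation=2))
E
```

```text
[0.5336 0.1275 0.0801]
row [0.1, -0.0, 0.0] [-0.3, -4.1, 16.2]
[0.5336 0.1275 0.0801]
row [0.1, -0.0, 0.0] [-0.2, -26.0, 14.1]
```

View pics/s3.png

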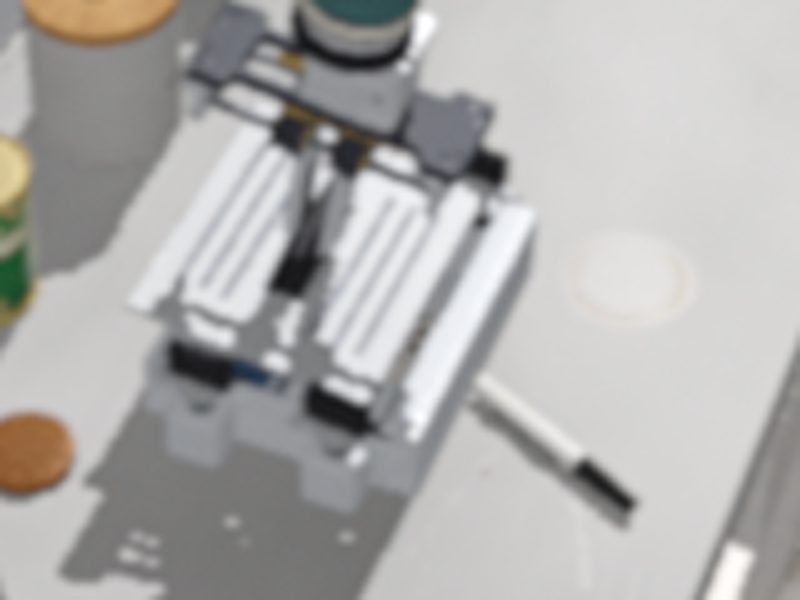

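In the side crop the cover hovers tilted between the guides, its near edge (430,320) just clear of the lip (470,320). I'll lower it and slide it under.

>>> arm_command(targets=[0,0,0,0,-2,6,1,0,0,0,0,-3,12,1,0,0,0,0,-4,16,1,0,0,0,0,-4,16,1,0,0,0,0,-4,16,1])

```text
time: 23.75
tool_pos: [0.5312, 0.1278, 0.0637]
ee_rot: [3.001, -0.002, 1.561]
wrist_force: [-0.7, 0.4, -3.7]
width: 0.0139
finger_force: 30.0
```

```bash
python3 place.py -.080 .003 8 0 -.001
```

```text
[0.5312 0.1278 0.0637]
row [0.1, -0.0, 0.0] [-0.4, -21.4, -1.7]
```

>>> arm_command(targets=[0,0,0,0,-5,-0.7,1,0,0,0,0,-9,-1.2,1,0,0,0,0,-13,-1.5,1,0,0,0,0,-17,-1.7,1,0,0,0,0,-21,-1.7,1,0,0,0,0,-21,-1.7,1,0,0,0,0,-21,-1.7,1])

```text
time: 24.45
tool_pos: [0.5098, 0.128, 0.0623]
ee_rot: [3.001, -0.002, 1.561]
wrist_force: [-0.2, -0.3, -3.6]
width: 0.0136
finger_force: 30.0
```

```bash
python3 edge.py; for p in 4 0; do python3 place.py -.080 .003 $p 0 -.001; done
```

```text
top 2231 cover top plane in tool: x [-0.1073 -0.046   0.1079] y [-0.0657  0.0276  0.0798] z [0.0021 0.0055 0.0099]
slopes deg [ 0.08 -0.06] ((-0.0008589401841163635, -0.004349872469902039), (0.16954416036605835, 0.236481711268425), 89.49653625488281)
wrist 55057 cover top plane in tool: x [-0.089   0.0508  0.109 ] y [-0.067   0.0081  0.0784] z [0.0034 0.0047 0.0061]
slopes deg [ 0.35 -0.01] ((0.000665619969367981, 0.0043299198150634766), (0.23756234347820282, 0.15190064907073975), 0.0648469552397728)
[0.5102 0.1279 0.0623]
row [4.1, -0.1, 0.0] [-0.4, 0.2, 5.4]
[0.5102 0.1279 0.0623]
row [8.1, -0.1, 0.0] [-0.4, 0.3, 11.0]
```

The edge is under the lip: the first 13 mm of the plate is hidden beneath it. No contact force. I'll swing it down.

>>> arm_command(targets=[1,0,0,0,0,1.4,1,2,0,0,0,0,2.7,1,3,0,0,0,0,4,1,4,0,0,0,0.2,5.4,1,5,0,0,0,0.2,6.8,1,6,0,0,0,0.2,8.1,1,7,0,0,0,0.3,9.5,1,8,0,0,0,0.3,10.5,1,8,0,0,0,0.3,10.5,1,8,0,0,0,0.3,10.5,1])

```text
time: 25.55
tool_pos: [0.5127, 0.128, 0.0523]
ee_rot: [3.139, -0.002, 1.561]
wrist_force: [0.4, -0.2, -1.6]
width: 0.0136
finger_force: 30.0
```

```bash
python3 edge.py; python3 place.py -.080 .003 0 0 -.001; python3 bask.py
```

```text
top 2123 cover top plane in tool: x [-0.1044 -0.0563  0.1027] y [-0.0827  0.0018  0.0902] z [0.0019 0.0056 0.0118]
slopes deg [-0.04  0.42] ((-0.005442328751087189, 0.00024387240409851074), (0.1820378601551056, 0.2282414734363556), 89.97356414794922)
wrist 61645 cover top plane in tool: x [-0.0961  0.051   0.1061] y [-0.0688  0.0123  0.0881] z [0.0035 0.0048 0.0095]
slopes deg [0.69 0.33] ((0.003520086407661438, 0.011924318969249725), (0.1670818030834198, 0.22268304228782654), 86.8868637084961)
[0.5127 0.128  0.0524]
row [0.2, -0.1, 0.0] [-0.5, -0.7, 1.0]
[0.5127 0.1279 0.0524]
knob [208.  58.] 4216 top 0.086 ((0.4687187075614929, 0.24299998581409454), (0.012054520659148693, 0.0428292490541935), 82.96160888671875)
knob [420.  59.] 4284 top 0.0863 ((0.5578221082687378, 0.24213197827339172), (0.012031478807330132, 0.04275229200720787), 86.98993682861328)
knob [316. 294.] 3951 top 0.08 ((0.5132932662963867, 0.13007083535194397), (0.017038529738783836, 0.07260607182979584), 2.854074478149414)
lip 13263 [[0.4221, 0.0826, 0.0501], [0.4362, 0.178, 0.0546], [0.5825, 0.2442, 0.0598]]
```

>>> arm_command(targets=[0,0,0,0,-0.5,0.5,1,0,0,0,0,-0.5,0.5,0,0,0,0,0,-0.5,0.5,0,0,0,0,0,-0.5,0.5,0,0,0,0,0,-0.5,0.5,0,0,0,0,0,-0.5,-20,0,0,0,0,0,-0.5,-60,0,0,0,0,0,-0.5,-100,0,0,0,0,0,-0.5,-150,0,0,0,0,0,-0.5,-190,0,0,0,0,0,-0.5,-190,0,0,0,0,0,-0.5,-190,0])

```text
time: 26.9
tool_pos: [0.5119, 0.1277, 0.2433]
ee_rot: [3.137, -0.002, 1.561]
wrist_force: [0.9, -0.5, -0.6]
width: 0.0471
finger_force: 0.0
```

```bash
python3 bask.py
python3 - <<'E'
from h import *
s,P=wsnap(); z=P[...,2]
m=(z>.03)&(z<.054)&(abs(P[...,0]-.525)<.055)&(abs(P[...,1]-.1285)<.09); q=P[m]
A=np.c_[q[:,:2]-[.512,.1285],np.ones(len(q))]; k=np.median(q[:,2]); q2=abs(q[:,2]-k)<.004
f=np.linalg.lstsq(A[q2],q[q2,2],rcond=None)[0]; print("cover top z",f.round(4))
E
```

```text
[0.511  0.1275 0.2413]
knob [269. 110.] 623 top 0.0861 ((0.46877238154411316, 0.2431994080543518), (0.011495275422930717, 0.042584583163261414), 83.220703125)
knob [361. 110.] 625 top 0.0865 ((0.5579381585121155, 0.242502361536026), (0.011671227402985096, 0.04221699759364128), 86.8265380859375)
knob [316. 220.] 878 top 0.079 ((0.5131311416625977, 0.12988504767417908), (0.0741630494594574, 0.013645189814269543), 89.17408752441406)
knob [284. 320.] 381 top 0.0854 ((0.47375184297561646, 0.013428755104541779), (0.010478864423930645, 0.027125447988510132), 78.27180480957031)
knob [348. 319.] 427 top 0.0857 ((0.5499738454818726, 0.014354397542774677), (0.01088383886963129, 0.03103962540626526), 88.1065673828125)
lip 6522 [[0.4221, 0.0076, 0.0502], [0.4446, 0.1496, 0.0547], [0.8335, 0.2594, 0.0598]]
cover top z [-0.0001  0.0018  0.0472]
```

View pics/wb.png

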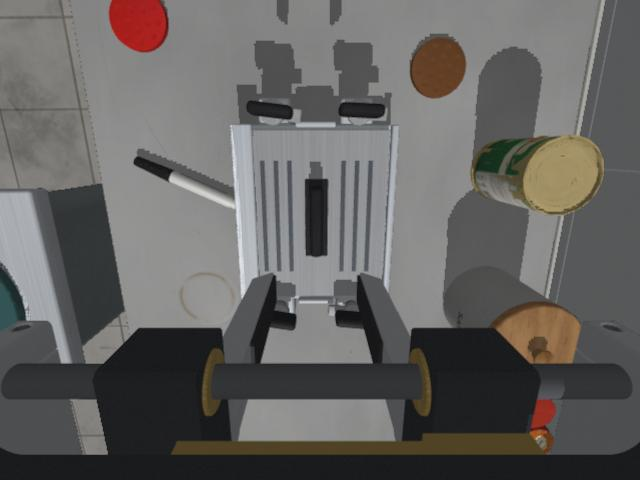

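The cover lies flat in its pocket: fin at (316,218), centre about 1–2 mm off, top 4 mm above the clamped height as expected. The knobs are next, NL first, with the half-travel target at tool yaw 133°.

```bash
cat > k.py <<'E'
from h import *
import sys
K=dict(nl=(.4687,.2429),fl=(.5578,.2422),nr=(.466,.0145),fr=(.556,.0138))
k,yaw,z=sys.argv[1],float(sys.argv[2]),float(sys.argv[3]); print(tool()[:3,3].round(4),np.degrees(robot.get_obs()["ee_rot"]).round(1)); rel([*K[k],z],yaw)
E
python3 k.py nl 173 .11
```

```text
[0.5105 0.1275 0.2401] [-1.799e+02 -1.000e-01  8.950e+01]
row [-0.0, -0.1, -83.5] [114.8, -42.7, 130.4]
```

>>> arm_command(targets=[0,0,-8,40,-15,0,0,0,0,-16,80,-30,0,0,0,0,-24,115,-43,0,0,0,0,-32,115,-43,0,0,0,0,-40,115,-43,50,0,0,0,-48,115,-43,100,0,0,0,-56,115,-43,130,0,0,0,-64,115,-43,130,0,0,0,-72,115,-43,130,0,0,0,-80,115,-43,130,0,0,0,-83.5,115,-43,130,0,0,0,-83.5,115,-43,130,0,0,0,-83.5,115,-43,130,0,0,0,-83.5,115,-43,130,0])

```text
time: 28.4
tool_pos: [0.4691, 0.2431, 0.1113]
ee_rot: [3.14, -0.0, 3.018]
wrist_force: [-0.4, -0.3, -0.1]
width: 0.0466
finger_force: 0.0
```

```bash
python3 k.py nl 173 .063; python3 bask.py
```

```text
[0.4691 0.2431 0.1113] [179.9  -0.  172.9]
row [0.1, -0.0, -0.1] [0.4, -0.3, 48.3]
[0.4693 0.2431 0.1116]
knob [317. 264.] 1162 top 0.086 ((0.46769464015960693, 0.24415770173072815), (0.011579413898289204, 0.04306516796350479), 82.57749938964844)
knob [ 10. 297.] 1238 top 0.079 ((0.4704448878765106, 0.01949925161898136), (0.0032494785264134407, 0.033465512096881866), 78.73442077636719)
knob [181. 326.] 777 top 0.076 ((0.5087950825691223, 0.13001136481761932), (0.07574792206287384, 0.008627032861113548), 87.49604797363281)
knob [329. 353.] 346 top 0.0853 ((0.5388851165771484, 0.24403518438339233), (0.01103003416210413, 0.006020196247845888), 84.99825286865234)
lip 10476 [[0.421, 0.0174, 0.0506], [0.4345, 0.1256, 0.0545], [0.5472, 0.2509, 0.0597]]
```

>>> arm_command(targets=[0,0,0,1,0,30,0,0,0,0,1,0,48,0,0,0,0,1,0,48,0.3,0,0,0,1,0,48,1,0,0,0,1,0,48,1,0,0,0,1,0,48,1,0,0,0,1,0,48,1,0,0,0,1,0,48,1,0,0,0,1,0,48,1,0,0,0,1,0,48,1,0,0,0,1,0,48,1])

```text
time: 29.55
tool_pos: [0.4695, 0.2436, 0.0653]
ee_rot: [3.139, 0.003, 3.019]
wrist_force: [-0.0, -0.7, 6.0]
width: 0.0117
finger_force: 30.0
```

```bash
python3 k.py nl 173 .063
```

```text
[0.4695 0.2436 0.0653] [179.8   0.2 172.9]
row [0.2, 0.2, -0.1] [0.7, -0.8, 2.3]
```

>>> arm_command(targets=[0,0,4,0,0,-1,1,0,0,10,0,0,-0.7,1,0,0,16,0,0,-0.2,1,0,0,22,0,0,0.2,1,0,0,28,0,0,0.7,1,0,0,34,0,0,1.2,1,0,0,40,0,0,1.7,1,0,0,40,0,0,1.7,1,0,0,40,0,0,1.7,1])

```text
time: 30.45
tool_pos: [0.469, 0.2427, 0.0626]
ee_rot: [3.14, 0.001, 2.322]
wrist_force: [0.5, -3.4, 4.0]
width: 0.0118
finger_force: 30.0
```

>>> arm_command(targets=[0,0,0,0,0,0,0.3,0,0,0,0,0,0,0.3,0,0,0,0,0,0,0.3,0,0,0,0,0,-20,0.3,0,0,0,0,0,-60,0.3,0,0,0,0,0,-80,0.3,0,0,0,0,0,-80,0.3])

```text
time: 31.15
tool_pos: [0.4706, 0.2445, 0.1463]
ee_rot: [3.132, 0.002, 2.321]
wrist_force: [0.1, 0.4, 0.6]
width: 0.0328
finger_force: 0.0
```

```bash
python3 bask.py;  python3 k.py fr 177.5 .14
```

```text
[0.4694 0.244  0.1438]
knob [312. 248.] 864 top 0.0831 ((0.46798422932624817, 0.24439789354801178), (0.011761361733078957, 0.04221278056502342), 42.48871612548828)
knob [390. 315.] 423 top 0.086 ((0.5526968836784363, 0.24436455965042114), (0.00967843271791935, 0.03014644980430603), 87.35177612304688)
knob [286. 348.] 329 top 0.0784 ((0.5126926302909851, 0.1581512838602066), (0.011376718059182167, 0.01895986497402191), 1.7643128633499146)
knob [127. 417.] 308 top 0.0851 ((0.4569220542907715, 0.016289878636598587), (0.011073271743953228, 0.025072060525417328), 77.46312713623047)
lip 4497 [[0.4214, 0.0476, 0.0515], [0.4333, 0.1718, 0.0545], [0.5743, 0.2546, 0.0585]]
[0.4694 0.244  0.1438] [179.7   0.  133. ]
row [0.3, 0.2, -44.5] [-227.4, -93.6, 3.3]
```

>>> arm_command(targets=[0,0,-8,-40,-16,0,0.1,0,0,-16,-80,-33,0,0,0,0,-24,-120,-50,0,0,0,0,-32,-160,-66,0,0,0,0,-40,-200,-82,0,0,0,0,-44.5,-227,-94,10,0,0,0,-44.5,-227,-94,20,0,0,0,-44.5,-227,-94,30,0,0,0,-44.5,-227,-94,30,0,0,0,-44.5,-227,-94,30,0])

```text
time: 32.2
tool_pos: [0.5537, 0.0146, 0.1113]
ee_rot: [3.139, -0.0, 3.099]
wrist_force: [-0.0, 0.3, -0.5]
width: 0.0472
finger_force: 0.0
```

```bash
python3 bask.py;  python3 k.py fr 178 .066
```

```text
[0.5542 0.0145 0.1121]
knob [309. 130.] 1428 top 0.0858 ((0.46585047245025635, 0.013843288645148277), (0.011648116633296013, 0.0430791899561882), 79.56537628173828)
knob [634. 140.] 220 top 0.0692 ((0.4798450469970703, 0.22653277218341827), (0.010952171869575977, 0.004499545320868492), 8.336979866027832)
knob [485. 199.] 2823 top 0.0791 ((0.5127809047698975, 0.128469318151474), (0.07497285306453705, 0.013982252217829227), 89.3674545288086)
knob [630. 258.] 1093 top 0.0781 ((0.5645461082458496, 0.2365710735321045), (0.003791542025282979, 0.02743385173380375), 86.50271606445312)
knob [314. 268.] 1140 top 0.086 ((0.5552298426628113, 0.012856144458055496), (0.011706888675689697, 0.04191321134567261), 82.90745544433594)
lip 15690 [[0.4215, 0.0017, 0.0503], [0.4364, 0.1281, 0.0549], [0.7033, 0.2385, 0.0597]]
[0.5542 0.0145 0.1121] [1.799e+02 1.000e-01 1.775e+02]
row [0.1, 0.1, -0.5] [-1.8, -0.8, 46.1]
```

>>> arm_command(targets=[0,0,4.5,-1,-1.5,25,0,0,0,4.5,-1,-1.5,45,0,0,0,4.5,-1,-1.5,45,0.3,0,0,4.5,-1,-1.5,45,1,0,0,4.5,-1,-1.5,45,1,0,0,4.5,-1,-1.5,45,1,0,0,4.5,-1,-1.5,45,1,0,0,4.5,-1,-1.5,45,1,0,0,4.5,-1,-1.5,45,1,0,0,4.5,-1,-1.5,45,1,0,0,4.5,-1,-1.5,45,1])

```text
time: 33.35
tool_pos: [0.5566, 0.0126, 0.0685]
ee_rot: [3.138, 0.004, 3.019]
wrist_force: [0.3, 3.4, 4.8]
width: 0.0114
finger_force: 30.0
```

>>> arm_command(targets=[0,0,4,0,0,0,1,0,0,10,0,0,0.5,1,0,0,16,0,0,1,1,0,0,22,0,0,1.4,1,0,0,28,0,0,1.9,1,0,0,34,0,0,2.4,1,0,0,40,0,0,2.8,1,0,0,40,0,0,2.8,1,0,0,40,0,0,2.8,1])

```text
time: 34.25
tool_pos: [0.5563, 0.012, 0.0657]
ee_rot: [3.137, 0.001, 2.32]
wrist_force: [0.1, 3.7, 5.5]
width: 0.0116
finger_force: 30.0
```

>>> arm_command(targets=[0,0,0,0,0,0,0.3,0,0,0,0,0,0,0.3,0,0,0,0,0,0,0.3,0,0,0,0,0,-20,0.3,0,0,0,0,0,-50,0.3,0,0,0,0,0,-50,0.3,0,0,0,0,0,-50,0.3])

```text
time: 34.95
tool_pos: [0.5556, 0.0113, 0.1144]
ee_rot: [3.139, 0.0, 2.32]
wrist_force: [-0.2, 0.2, -0.5]
width: 0.0326
finger_force: 0.0
```

```bash
sed -i 's/^K=.*/K=dict(nl=(.468,.2440),fl=(.5570,.2430),nr=(.4659,.0138),fr=(.5552,.0129))/' k.py; python3 bask.py;  python3 k.py nr 169.6 .115
```

```text
[0.5549 0.0115 0.1133]
knob [602.  10.] 1218 top 0.0857 ((0.5745006799697876, 0.23816268146038055), (0.016376039013266563, 0.007928838022053242), 39.50853729248047)
knob [397.  84.] 3136 top 0.0791 ((0.5129907131195068, 0.12884244322776794), (0.07508642971515656, 0.013877054676413536), 89.40350341796875)
knob [217. 171.] 1699 top 0.0857 ((0.4661862850189209, 0.013962939381599426), (0.011908899992704391, 0.04319555684924126), 79.86568450927734)
knob [318. 260.] 1057 top 0.083 ((0.5555223822593689, 0.01353943720459938), (0.011017968878149986, 0.04231361672282219), 42.652469635009766)
lip 9425 [[0.4215, 0.0071, 0.0501], [0.4396, 0.0876, 0.0547], [0.7346, 0.241, 0.0597]]
[0.5549 0.0115 0.1133] [ 1.799e+02 -1.000e-01  1.329e+02]
row [0.1, -0.0, -36.7] [62.3, -63.5, -1.7]
```

>>> arm_command(targets=[0,0,-8,20,-20,0,0,0,0,-16,40,-40,0,0,0,0,-24,62,-63,0,0,0,0,-32,62,-63.5,0,0,0,0,-36.7,62,-63.5,0,0,0,0,-36.7,62,-63.5,20,0,0,0,-36.7,62,-63.5,45,0,0,0,-36.7,62,-63.5,45,0.3,0,0,-36.7,62,-63.5,45,1,0,0,-36.7,62,-63.5,45,1,0,0,-36.7,62,-63.5,45,1,0,0,-36.7,62,-63.5,45,1,0,0,-36.7,62,-63.5,45,1,0,0,-36.7,62,-63.5,45,1,0,0,-36.7,62,-63.5,45,1,0,0,-36.7,62,-63.5,45,1])

```text
time: 36.6
tool_pos: [0.4675, 0.0135, 0.0702]
ee_rot: [3.14, 0.003, 2.961]
wrist_force: [0.5, -2.1, 5.3]
width: 0.0117
finger_force: 30.0
```

>>> arm_command(targets=[0,0,4,0,0,0,1,0,0,10,0,0,0.5,1,0,0,16,0,0,1,1,0,0,22,0,0,1.4,1,0,0,28,0,0,1.9,1,0,0,34,0,0,2.4,1,0,0,37,0,0,2.6,1,0,0,37,0,0,2.6,1,0,0,37,0,0,2.6,1])

```text
time: 37.5
tool_pos: [0.467, 0.0125, 0.0676]
ee_rot: [3.141, 0.002, 2.315]
wrist_force: [-1.6, -3.9, 6.5]
width: 0.0116
finger_force: 30.0
```

>>> arm_command(targets=[0,0,0,0,0,0,0.3,0,0,0,0,0,0,0.3,0,0,0,0,0,0,0.3,0,0,0,0,0,-20,0.3,0,0,0,0,0,-50,0.3,0,0,0,0,0,-70,0.3,0,0,0,0,0,-70,0.3])

```text
time: 38.2
tool_pos: [0.4687, 0.0138, 0.1396]
ee_rot: [3.135, 0.004, 2.315]
wrist_force: [0.7, 0.3, 0.1]
width: 0.0332
finger_force: 0.0
```

```bash
python3 bask.py;  python3 k.py fl 176 .115
```

```text
[0.4675 0.0139 0.1375]
knob [550.  20.] 1492 top 0.0833 ((0.47574156522750854, 0.23428811132907867), (0.011885697022080421, 0.020356182008981705), 41.51544952392578)
knob [624. 100.] 1674 top 0.0855 ((0.5481329560279846, 0.23776714503765106), (0.010190220549702644, 0.028409147635102272), 62.85310363769531)
knob [464. 178.] 2556 top 0.0791 ((0.5121337175369263, 0.12852859497070312), (0.07501319795846939, 0.012788236141204834), 89.65182495117188)
knob [313. 249.] 873 top 0.0832 ((0.4653838574886322, 0.014213886111974716), (0.011223794892430305, 0.04216562211513519), 42.87336730957031)
knob [392. 309.] 610 top 0.0829 ((0.5486462116241455, 0.020297084003686905), (0.011263315565884113, 0.023007214069366455), 41.30925750732422)
lip 12054 [[0.4214, 0.0116, 0.0502], [0.4374, 0.1453, 0.0548], [0.7173, 0.2405, 0.0592]]
[0.4675 0.0139 0.1375] [1.797e+02 1.000e-01 1.327e+02]
row [0.2, 0.2, -43.3] [107.8, 221.0, 23.3]
```

>>> arm_command(targets=[0,0,-8,20,40,0,0,0,0,-16,40,80,0,0,0,0,-24,60,120,0,0,0,0,-32,80,160,0,0,0,0,-40,100,200,0,0,0,0,-43.3,108,221,0,0,0,0,-43.3,108,221,23,0,0,0,-43.3,108,221,23,0,0,0,-43.3,108,221,23,0])

```text
time: 39.15
tool_pos: [0.5546, 0.2424, 0.1118]
ee_rot: [3.141, -0.003, 3.071]
wrist_force: [0.0, 0.4, 0.6]
width: 0.0472
finger_force: 0.0
```

```bash
python3 bask.py;  python3 k.py fl 176 .068
```

```text
[0.5554 0.2424 0.1133]
knob [310. 134.] 1410 top 0.0832 ((0.468453973531723, 0.24384188652038574), (0.011855341494083405, 0.04274461790919304), 43.112648010253906)
knob [147. 216.] 2703 top 0.0787 ((0.5129144787788391, 0.13017413020133972), (0.07557504624128342, 0.01394833717495203), 89.34900665283203)
knob [317. 270.] 1130 top 0.0862 ((0.5574553608894348, 0.24291667342185974), (0.01161700114607811, 0.04268791899085045), 86.39998626708984)
knob [ 12. 278.] 882 top 0.0806 ((0.5505590438842773, 0.026252273470163345), (0.007813484407961369, 0.02278555929660797), 70.14759826660156)
lip 14014 [[0.4217, 0.0205, 0.0504], [0.4363, 0.1357, 0.0544], [0.7131, 0.2511, 0.0594]]
[0.5554 0.2424 0.1133] [179.9  -0.  175.9]
row [0.1, -0.0, -0.1] [-1.6, 0.6, 45.3]
```

Next, grip FL and turn it by 43°.

>>> arm_command(targets=[0,0,0,-2,0.6,25,0,0,0,0,-2,0.6,45,0,0,0,0,-2,0.6,45,0.3,0,0,0,-2,0.6,45,1,0,0,0,-2,0.6,45,1,0,0,0,-2,0.6,45,1,0,0,0,-2,0.6,45,1,0,0,0,-2,0.6,45,1,0,0,0,-2,0.6,45,1,0,0,0,-2,0.6,45,1,0,0,0,-2,0.6,45,1])

```text
time: 40.3
tool_pos: [0.559, 0.2429, 0.0707]
ee_rot: [3.14, 0.004, 3.071]
wrist_force: [-0.9, -3.8, 6.8]
width: 0.0116
finger_force: 30.0
```

>>> arm_command(targets=[0,0,4,0,0,0,1,0,0,10,0,0,0.5,1,0,0,16,0,0,1,1,0,0,22,0,0,1.4,1,0,0,28,0,0,1.9,1,0,0,34,0,0,2.4,1,0,0,40,0,0,2.8,1,0,0,43,0,0,3,1,0,0,43,0,0,3,1,0,0,43,0,0,3,1])

```text
time: 41.3
tool_pos: [0.5587, 0.2422, 0.0677]
ee_rot: [3.14, 0.002, 2.32]
wrist_force: [-1.5, -4.1, 6.6]
width: 0.0118
finger_force: 30.0
```

>>> arm_command(targets=[0,0,0,0,0,0,0.3,0,0,0,0,0,0,0.3,0,0,0,0,0,0,0.3,0,0,0,0,0,-20,0.3,0,0,0,0,0,-50,0.3,0,0,0,0,0,-50,0.3,0,0,0,0,0,-50,0.3])

```text
time: 42.0
tool_pos: [0.5585, 0.2438, 0.1166]
ee_rot: [3.138, -0.0, 2.321]
wrist_force: [-0.6, -0.6, 0.2]
width: 0.033
finger_force: 0.0
```

```bash
python3 bask.py;  python3 k.py nl 132.5 .115
```

```text
[0.5576 0.2435 0.1152]
knob [217. 173.] 1642 top 0.083 ((0.4683988094329834, 0.24407292902469635), (0.011814719066023827, 0.04215061664581299), 42.64149856567383)
knob [315. 262.] 1056 top 0.0831 ((0.5580449104309082, 0.2434641718864441), (0.011267555877566338, 0.04199700802564621), 42.71012878417969)
knob [177. 317.] 1317 top 0.0785 ((0.5132091045379639, 0.13040238618850708), (0.07540874928236008, 0.013672290369868279), 89.5376205444336)
knob [126. 439.] 684 top 0.0823 ((0.5484029054641724, 0.023033134639263153), (0.011776048690080643, 0.0194377638399601), 39.24443435668945)
lip 8775 [[0.4221, 0.0439, 0.0505], [0.4359, 0.1666, 0.0543], [0.8329, 0.2589, 0.0586]]
[0.5576 0.2435 0.1152] [ 1.799e+02 -1.000e-01  1.330e+02]
row [0.1, -0.1, 0.5] [61.5, -65.2, 0.2]
```

Round 1 is done, with all four at about 0.81 rad. Round 2 starts with NL.

>>> arm_command(targets=[0,0,0.3,30,-32,0,0.2,0,0,0.3,61,-65,0,0.2,0,0,0.3,61,-65,0,0.2,0,0,0.3,61,-65,25,0.2,0,0,0.3,61,-65,48,0.2,0,0,0.3,61,-65,48,0.3,0,0,0.3,61,-65,48,1,0,0,0.3,61,-65,48,1,0,0,0.3,61,-65,48,1,0,0,0.3,61,-65,48,1,0,0,0.3,61,-65,48,1,0,0,0.3,61,-65,48,1,0,0,0.3,61,-65,48,1])

```text
time: 43.35
tool_pos: [0.4689, 0.243, 0.0692]
ee_rot: [3.14, 0.001, 2.315]
wrist_force: [-4.0, -4.3, 4.4]
width: 0.0118
finger_force: 30.0
```

>>> arm_command(targets=[0,0,4,0,0,0,1,0,0,10,0,0,0.5,1,0,0,16,0,0,1,1,0,0,22,0,0,1.4,1,0,0,28,0,0,1.9,1,0,0,34,0,0,2.4,1,0,0,40,0,0,2.8,1,0,0,43,0,0,3,1,0,0,43,0,0,3,1,0,0,43,0,0,3,1])

```text
time: 44.35
tool_pos: [0.4682, 0.2428, 0.0663]
ee_rot: [-3.141, 0.0, 1.565]
wrist_force: [-5.9, -4.7, 7.4]
width: 0.0118
finger_force: 30.0
```

>>> arm_command(targets=[0,0,0,0,0,0,0.3,0,0,0,0,0,0,0.3,0,0,0,0,0,0,0.3,0,0,0,0,0,-20,0.3,0,0,0,0,0,-50,0.3,0,0,0,0,0,-70,0.3,0,0,0,0,0,-70,0.3])

```text
time: 45.05
tool_pos: [0.4714, 0.2448, 0.1389]
ee_rot: [3.132, -0.005, 1.565]
wrist_force: [0.8, -0.3, -0.4]
width: 0.0328
finger_force: 0.0
```

```bash
python3 bask.py;  python3 k.py fr 132.6 .115
```

```text
[0.4702 0.2443 0.1366]
knob [311. 253.] 831 top 0.0802 ((0.46827709674835205, 0.2444547414779663), (0.041498925536870956, 0.010952085256576538), 89.33435821533203)
knob [425. 254.] 943 top 0.083 ((0.5577021241188049, 0.2431933581829071), (0.011899221688508987, 0.04207264259457588), 43.067230224609375)
knob [361. 408.] 223 top 0.0778 ((0.511236310005188, 0.10324561595916748), (0.01150523405522108, 0.018365440890192986), 4.847101211547852)
lip 3246 [[0.4221, 0.0269, 0.0502], [0.4442, 0.1902, 0.0543], [0.7415, 0.2541, 0.0596]]
[0.4702 0.2443 0.1366] [179.7  -0.2  89.7]
row [0.4, -0.1, -42.9] [-231.0, 86.3, 21.2]
```

>>> arm_command(targets=[0,0,-8,-45,17,0,0.2,0,0,-16,-90,34,0,0.2,0,0,-24,-135,51,0,0.2,0,0,-32,-180,68,0,0.2,0,0,-40,-231,86,0,0.2,0,0,-43,-231,86,0,0.2,0,0,-43,-231,86,21,0.2,0,0,-43,-231,86,21,0.2])

```text
time: 45.9
tool_pos: [0.5509, 0.0116, 0.1088]
ee_rot: [-3.138, -0.007, 2.313]
wrist_force: [-0.7, -0.2, -0.3]
width: 0.0374
finger_force: 0.0
```

```bash
python3 bask.py;  python3 k.py fr 132.6 .067
```

```text
[0.5515 0.0121 0.1103]
knob [596.  17.] 1533 top 0.083 ((0.5681430697441101, 0.23047344386577606), (0.012845947407186031, 0.013580209575593472), 36.869110107421875)
knob [403.  88.] 3226 top 0.078 ((0.5126898884773254, 0.12889595329761505), (0.07493649423122406, 0.01386603806167841), 89.617919921875)
knob [222. 178.] 1709 top 0.083 ((0.46612927317619324, 0.014078838750720024), (0.011828510090708733, 0.04244120419025421), 42.310054779052734)
knob [323. 268.] 1109 top 0.083 ((0.5556036829948425, 0.01357588917016983), (0.011301071383059025, 0.04187708720564842), 42.50017547607422)
lip 9866 [[0.4216, 0.007, 0.0504], [0.4396, 0.0879, 0.0546], [0.7346, 0.2348, 0.0593]]
[0.5515 0.0121 0.1103] [-179.9   -0.3  132.6]
row [-0.1, -0.3, 0.0] [-2.2, 3.3, 43.3]
```

>>> arm_command(targets=[0,0,0,-2,3,0,0.2,0,0,0,-2,3,20,0.2,0,0,0,-2,3,42,0.2,0,0,0,-2,3,42,0.3,0,0,0,-2,3,42,1,0,0,0,-2,3,42,1,0,0,0,-2,3,42,1,0,0,0,-2,3,42,1,0,0,0,-2,3,42,1,0,0,0,-2,3,42,1,0,0,0,-2,3,42,1])

```text
time: 47.05
tool_pos: [0.557, 0.0117, 0.0735]
ee_rot: [3.14, 0.001, 2.315]
wrist_force: [-3.7, -2.7, 4.4]
width: 0.0113
finger_force: 30.0
```

>>> arm_command(targets=[0,0,4,0,0,0,1,0,0,10,0,0,0.5,1,0,0,16,0,0,1,1,0,0,22,0,0,1.4,1,0,0,28,0,0,1.9,1,0,0,34,0,0,2.4,1,0,0,40,0,0,2.8,1,0,0,43,0,0,3,1,0,0,43,0,0,3,1,0,0,43,0,0,3,1])

```text
time: 48.05
tool_pos: [0.5559, 0.0112, 0.0705]
ee_rot: [-3.141, 0.001, 1.564]
wrist_force: [-7.2, -4.2, 7.2]
width: 0.0119
finger_force: 30.0
```

>>> arm_command(targets=[0,0,0,0,0,0,0.3,0,0,0,0,0,0,0.3,0,0,0,0,0,0,0.3,0,0,0,0,0,-20,0.3,0,0,0,0,0,-50,0.3,0,0,0,0,0,-50,0.3,0,0,0,0,0,-50,0.3])

```text
time: 48.75
tool_pos: [0.5578, 0.013, 0.1193]
ee_rot: [3.138, -0.002, 1.565]
wrist_force: [-0.2, -0.1, -1.0]
width: 0.0326
finger_force: 0.0
```

```bash
python3 bask.py;  python3 k.py nr 132.6 .115
```

```text
[0.5569 0.013  0.118 ]
knob [245.  84.] 3203 top 0.0766 ((0.513244092464447, 0.12869179248809814), (0.07489882409572601, 0.014012161642313004), 89.48648071289062)
knob [313. 259.] 975 top 0.0801 ((0.5558632612228394, 0.013387614861130714), (0.041844457387924194, 0.011163407005369663), 89.07124328613281)
knob [189. 260.] 1630 top 0.0828 ((0.4664633572101593, 0.014223586767911911), (0.011595867574214935, 0.04250278323888779), 42.9028205871582)
lip 11180 [[0.422, 0.0025, 0.0503], [0.4382, 0.1078, 0.0546], [0.7366, 0.1819, 0.0596]]
[0.5569 0.013  0.118 ] [ 1.799e+02 -1.000e-01  8.970e+01]
row [0.1, -0.1, -42.9] [0.3, -91.0, 2.9]
```

>>> arm_command(targets=[0,0,-8,0,-30,0,0.2,0,0,-16,0,-60,0,0.2,0,0,-24,0.5,-91,0,0.2,0,0,-32,0.5,-91,0,0.2,0,0,-40,0.5,-91,0,0.2,0,0,-42.9,0.5,-91,0,0.2,0,0,-42.9,0.5,-91,0,0.2,0,0,-42.9,0.5,-91,25,0.2,0,0,-42.9,0.5,-91,49,0.2,0,0,-42.9,0.5,-91,49,0.3,0,0,-42.9,0.5,-91,49,1,0,0,-42.9,0.5,-91,49,1,0,0,-42.9,0.5,-91,49,1,0,0,-42.9,0.5,-91,49,1,0,0,-42.9,0.5,-91,49,1,0,0,-42.9,0.5,-91,49,1,0,0,-42.9,0.5,-91,49,1])

```text
time: 50.5
tool_pos: [0.4665, 0.0131, 0.0709]
ee_rot: [3.139, 0.001, 2.313]
wrist_force: [-3.4, -2.5, 6.4]
width: 0.0115
finger_force: 30.0
```

>>> arm_command(targets=[0,0,4,0,0,0,1,0,0,10,0,0,0.5,1,0,0,16,0,0,1,1,0,0,22,0,0,1.4,1,0,0,28,0,0,1.9,1,0,0,34,0,0,2.4,1,0,0,40,0,0,2.8,1,0,0,43,0,0,3,1,0,0,43,0,0,3,1,0,0,43,0,0,3,1])

```text
time: 51.5
tool_pos: [0.4658, 0.0128, 0.0679]
ee_rot: [3.141, 0.0, 1.563]
wrist_force: [-6.0, -4.1, 7.1]
width: 0.0117
finger_force: 30.0
```

>>> arm_command(targets=[0,0,0,0,0,0,0.3,0,0,0,0,0,0,0.3,0,0,0,0,0,0,0.3,0,0,0,0,0,-20,0.3,0,0,0,0,0,-50,0.3,0,0,0,0,0,-70,0.3,0,0,0,0,0,-70,0.3])

```text
time: 52.2
tool_pos: [0.4685, 0.0139, 0.1399]
ee_rot: [3.133, -0.002, 1.563]
wrist_force: [-0.2, -0.5, -0.2]
width: 0.0327
finger_force: 0.0
```

```bash
python3 bask.py;  python3 k.py fl 132.6 .115
```

```text
[0.4673 0.0139 0.1377]
knob [377.  90.] 2617 top 0.0766 ((0.5127035975456238, 0.12849074602127075), (0.07498518377542496, 0.013898451812565327), 89.29273986816406)
knob [312. 251.] 825 top 0.0801 ((0.4660087823867798, 0.01433222834020853), (0.011335644870996475, 0.04225507378578186), 0.232018381357193)
knob [425. 251.] 1123 top 0.0801 ((0.5552718639373779, 0.012984217144548893), (0.04211793467402458, 0.011231523007154465), 89.64305877685547)
lip 9012 [[0.4215, -0.0034, 0.0503], [0.436, 0.1012, 0.0547], [0.7188, 0.1903, 0.0593]]
[0.4673 0.0139 0.1377] [ 1.797e+02 -1.000e-01  8.960e+01]
row [0.3, -0.0, -43.0] [229.7, 87.9, 23.7]
```

>>> arm_command(targets=[0,0,-8,45,18,0,0.2,0,0,-16,90,36,0,0.2,0,0,-24,135,54,0,0.2,0,0,-32,180,72,0,0.2,0,0,-40,229.5,89,0,0.2,0,0,-43,229.5,89,0,0.2,0,0,-43,229.5,89,20,0.2,0,0,-43,229.5,89,20,0.2,0,0,-43,229.5,89,20,0.2])

```text
time: 53.15
tool_pos: [0.5557, 0.2422, 0.115]
ee_rot: [-3.14, -0.002, 2.313]
wrist_force: [0.5, 0.0, 0.2]
width: 0.0375
finger_force: 0.0
```

```bash
sed -i 's/fl=(.5570,.2430)/fl=(.5577,.2432)/' k.py; python3 bask.py;  python3 k.py fl 132.6 .067
```

```text
[0.5564 0.2423 0.1163]
knob [222. 176.] 1398 top 0.0801 ((0.4686446785926819, 0.24414701759815216), (0.01186224352568388, 0.042681243270635605), 0.019916843622922897)
knob [319. 263.] 1095 top 0.0831 ((0.5579894185066223, 0.24313801527023315), (0.011867888271808624, 0.04231572151184082), 43.103111267089844)
knob [192. 309.] 928 top 0.076 ((0.513293981552124, 0.14849595725536346), (0.038676369935274124, 0.013862852938473225), 89.74820709228516)
lip 8393 [[0.422, 0.0365, 0.0504], [0.4356, 0.1637, 0.0543], [0.8326, 0.2545, 0.0585]]
[0.5564 0.2423 0.1163] [ 1.799e+02 -1.000e-01  1.325e+02]
row [0.1, -0.1, -0.1] [-0.2, 1.5, 49.3]
```

>>> arm_command(targets=[0,0,0,0,1.5,25,0.2,0,0,0,0,1.5,48,0.2,0,0,0,0,1.5,48,0.3,0,0,0,0,1.5,48,1,0,0,0,0,1.5,48,1,0,0,0,0,1.5,48,1,0,0,0,0,1.5,48,1,0,0,0,0,1.5,48,1,0,0,0,0,1.5,48,1,0,0,0,0,1.5,48,1])

```text
time: 54.2
tool_pos: [0.5582, 0.2429, 0.0712]
ee_rot: [3.139, 0.001, 2.313]
wrist_force: [-4.3, -3.6, 6.3]
width: 0.0118
finger_force: 30.0
```

>>> arm_command(targets=[0,0,4,0,0,0,1,0,0,10,0,0,0.5,1,0,0,16,0,0,1,1,0,0,22,0,0,1.4,1,0,0,28,0,0,1.9,1,0,0,34,0,0,2.4,1,0,0,40,0,0,2.8,1,0,0,43,0,0,3,1,0,0,43,0,0,3,1,0,0,43,0,0,3,1])

```text
time: 55.2
tool_pos: [0.5581, 0.2429, 0.0683]
ee_rot: [3.139, -0.001, 1.563]
wrist_force: [-4.7, -3.7, 6.3]
width: 0.0117
finger_force: 30.0
```

>>> arm_command(targets=[0,0,0,0,0,0,0.3,0,0,0,0,0,0,0.3,0,0,0,0,0,0,0.3,0,0,0,0,0,-20,0.3,0,0,0,0,0,-60,0.3,0,0,0,-110,-40,-110,0.3,0,0,0,-110,-40,-160,0,0,0,0,-110,-40,-190,-0.5,0,0,0,-110,-40,-190,-0.5,0,0,0,-110,-40,-190,-0.5])

```text
time: 56.2
tool_pos: [0.519, 0.1327, 0.2623]
ee_rot: [3.128, -0.004, 1.561]
wrist_force: [0.3, 0.9, -1.3]
width: 0.0613
finger_force: 0.0
```

```bash
python3 bask.py
python3 - <<'E'
from h import *
s,P=wsnap(); z=P[...,2]
m=(z>.03)&(z<.054)&(abs(P[...,0]-.525)<.055)&(abs(P[...,1]-.1285)<.09); q=P[m]
k=np.median(q[:,2]); q=q[abs(q[:,2]-k)<.004]
A=np.c_[q[:,:2]-[.512,.1285],np.ones(len(q))]; print("cover top",np.linalg.lstsq(A,q[:,2],rcond=None)[0].round(4))
E
```

```text
[0.5182 0.1334 0.2588]
knob [265. 117.] 557 top 0.0804 ((0.4688069820404053, 0.24363426864147186), (0.04297587275505066, 0.011776705272495747), 89.36018371582031)
knob [349. 117.] 517 top 0.0804 ((0.5585106015205383, 0.24237747490406036), (0.011509028263390064, 0.042115725576877594), 0.5988731384277344)
knob [309. 222.] 767 top 0.0765 ((0.5130375623703003, 0.13007202744483948), (0.07315703481435776, 0.012706667184829712), 89.3350601196289)
knob [345. 314.] 354 top 0.0799 ((0.555786669254303, 0.01395051646977663), (0.009922400116920471, 0.04166702926158905), 1.0917935371398926)
knob [272. 314.] 372 top 0.0799 ((0.46625685691833496, 0.015427453443408012), (0.040637776255607605, 0.011094675399363041), 88.0976333618164)
lip 5729 [[0.4224, 0.0045, 0.0501], [0.4451, 0.1527, 0.0545], [0.8335, 0.259, 0.0598]]
cover top [-0.0003  0.0016  0.0446]
```

View pics/wb.png

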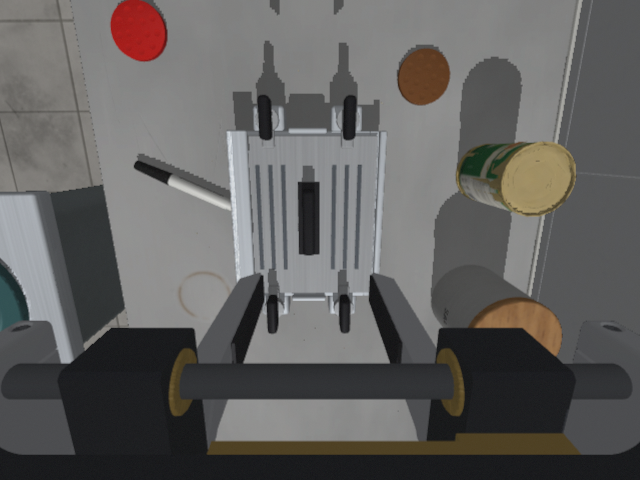

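The picture shows all four wings turned fully crosswise, at (265,117), (349,117), (272,314) and (345,314). The cover is flat and about 2.6 mm lower, and the gripper is clear, so I'm handing in.

```bash
python3 -c "
from bench import robot
print(robot.close_job())"
```

```text
the job is handed in; nothing more can be done
None
```

I put both grinder plates and the peeler in the well, fitted the cover flat under the lip, tightened all four knobs to the stop in two crisscross rounds, and handed the job in; the hand-in call returned no verdict, so I don't know how it was judged.

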